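Count the colonies on a dilution series

ROBOT

A 6-joint arm with a two-finger parallel gripper is mounted at the origin on the work surface. World frame = base frame: x ahead of the robot, y to its left, z up, the work surface at z = 0. Lengths are in mm, angles in rad, forces in N, time in s.
With the tool pointing down it reaches from about 275 to 1000 mm from the base axis. Payload 8.4 kg.
Tool frame: the origin (TCP) lies between the finger pads; the fingertips stand 17 mm ahead of it and the grasp point (between the pads) lies 2 mm behind it; z points along the fingers, y is the line along which they close (so a half turn about z gives the same grasp; the last joint's range is limited). The gripper opens to 85 mm and grips with 20 to 120 N. Pads are 22 mm wide; open, the fingers measure 114 mm over their backs; the gripper's body (76 mm by 85 mm) begins 54 mm behind the grasp point. The pads swing forward as they close: fully open they stand 13 mm farther back than shut.
Start: joints at [1.163, 0.353, 1.633, -0, 1.155, -0.002], TCP at [246.72, 574.245, 248.281] pointing down, gripper open.
Joint ranges: [-2.63, 2.63], [-0.92, 2.1], [0.06, 2.66], [-1.3, 4.44], [0, 2.69], [-3.02, 3.02]. Speed limits (rad/s): [2.22, 2.22, 2.79, 3.14, 3.14, 3.14].

INTERFACE

Orientations are given as [roll, pitch, yaw] about the fixed x, y, z axes, in that order (R = Rz(yaw) Ry(pitch) Rx(roll)).
In Python, from rig import sense, grab_frame, sign_off gives the robot as it stands. The module is installed in compiled form; this text tells all that it offers.
- The arm moves only by the tool send_rows, never from a script. Its argument "moves" is a list that holds one entry, the list of rows, each a list of 7 numbers: the shift along the world's x, y, z in m, then the turn, a rotation vector about the world's x, y, z in rad, then the opening, from -1 (shut) to 1 (fully open). In form: [[[dx, dy, dz, rx, ry, rz, jaw], ...]]. A call has 1 to 10 rows; each row shifts and turns the commanded pose from where the row before left it; what a row does not reach is not made up. A row lasts 1/10 s, in which the tool goes at most 50 mm and 8.59 degrees, less where a joint would pass 70% of its speed; a pose out of reach is approached as far as the arm can. A call with a gripper value outside its range is refused whole. The fingers move at their own pace and stop on an object; "grip_force" is the grip in N (left out, the last holds). Time passes only in rows, so rows that do not move let the fingers close. It gives the time, the measured TCP pose, the force, the opening and the grip force at its end, in the units of the state.
- sense(): the state, without advancing time (a new reading comes with each control period).
- grab_frame(name): name is "scene" or "top"; returns a dict with "img" (384x512x3 uint8, red, green, blue), "mtx" (3x3 intrinsics, pixels), "dist" ([k1, k2, p1, p2, k3] as OpenCV has them; the pictures are not rectified), "rvec" (rotation vector, rad) and "tvec" (3), from world to camera coordinates, as OpenCV has them. Camera axes: x right, y down, z forward; pixel columns grow to the right and rows downward; lengths in mm; the calibration is good to about 2 mm. A picture is of the moment at which its call begins. There is no depth.
- sign_off(): hands the job in; it is judged then, once.
The state is a dict: "clock": time; "qpos": joint angles; "qvel": joint speeds; "joint_efforts": joint torques, N m; "eef_pos": TCP position; "tcp_rot": TCP orientation; "contact_force": force on the tool from outside, world axes, zero at the start; "wrist_torque": the same for the moment, N m; "opening": opening from 0.0 (shut) to 1.0 (fully open); "grasp_force": force on a finger pad.
Only numpy, scipy, OpenCV 4.12 (cv2) and the standard library are available. Lean on these libraries where they do the work, as an engineer would, in place of code of your own. Each camera call takes 0.05 s, during which the arm holds its last target. There are 200 camera calls.

TASK

Count the dishes of this dilution series on the colony counter, the dish with the fewest colonies first: lay each dish, centred and flat, on the counter's sloping stage, pick up the pen and press its tip on every colony hard enough to push the stage down (but not over 20 N), taking the colonies clockwise (seen from above) from the black index line. Pile the counted dishes in one straight stack in the middle of the steel stand and finish with the pen lying back in both notches of its rest, tip at the low end. Some dishes may be missing; leave the tip box, tube rack and bottle alone.

Things in the scene. Friction and masses are not known exactly. Their poses are not given: they have to be found in the camera images.
- dish1: closed clear Petri dish lying base-up: a disc 60 mm across, 15 mm high, 30 g, tan agar, one cream colony 8 mm across and a short black index line at the rim on its upper face. Origin: centre of the underside; z up; the index line is on its +x side. Colony centres 17 mm from the axis, 130 deg clockwise (seen from above) from the index line. May be absent.
- dish1_c1 (a point): centre of the first colony clockwise from the index line on the one-colony dish, on its upper face (axes as the dish)
- dish2: closed clear Petri dish lying base-up: a disc 60 mm across, 15 mm high, 30 g, tan agar, two cream colonies 8 mm across and a short black index line at the rim on its upper face. Origin: centre of the underside; z up; the index line is on its +x side. Colony centres 17 mm from the axis, 70 deg and 220 deg clockwise (seen from above) from the index line. May be absent.
- dish2_c1 (a point): centre of the first colony clockwise from the index line on the two-colony dish, on its upper face (axes as the dish)
- dish2_c2 (a point): centre of the second colony clockwise from the index line on the two-colony dish, on its upper face (axes as the dish)
- dish3: closed clear Petri dish lying base-up: a disc 60 mm across, 15 mm high, 30 g, tan agar, three cream colonies 8 mm across and a short black index line at the rim on its upper face. Origin: centre of the underside; z up; the index line is on its +x side. Colony centres 17 mm from the axis, 45, 150 and 270 deg clockwise (seen from above) from the index line. May be absent.
- dish3_c1 (a point): centre of the first colony clockwise from the index line on the three-colony dish, on its upper face (axes as the dish)
- dish3_c2 (a point): centre of the second colony clockwise from the index line on the three-colony dish, on its upper face (axes as the dish)
- dish3_c3 (a point): centre of the third colony clockwise from the index line on the three-colony dish, on its upper face (axes as the dish)
- counter: colony counter, a fixed white and grey instrument 236 mm deep (x), 190 mm wide (y); its flat top slopes up away from the robot by 0.21 rad (12 deg), from 52 mm high at the front to 101 mm at the back, where display and keys are. Origin: centre of the footprint, x towards the high back edge
- stage_top (a point): centre of the upper face of the counter's round white stage, 72 mm across, standing 10 mm proud of the sloping top (centre 86 mm above the bench) and sloping with it; z out of its face, x up the slope. A steel stop 4 mm above the face runs along the downhill rim, 36 mm from the centre, about 75 deg of arc
- stage (a joint): how far the sprung stage is pressed in along its normal, 0 to 0.004 m: 1.2 N/mm after about 1 N of preload that carries stage and dish. A count registers at about 0.0015 m (2 N on the dish); hard stop at 0.004 m (about 5 N)
- pen: loose counting pen, 35 g, 155 mm long along its x, tip at +x. Grey barrel 16 mm in diameter from x = -80 to +8 mm, shoulder at +8, white front 10 mm in diameter to +55, then a taper to a round black tip 4 mm in diameter ending at +75 mm. Origin on the axis; centre of mass about x = -25 mm
- pen_tip (a point): the very end of the pen's tip (axes as the pen)
- rest: fixed aluminium pen rest: base 100 x 66 x 8 mm, two upright 5 mm plates with 90 deg V notches, 62 mm behind and 14.5 mm ahead of the seat along the pen. The pen lies in both at 30 deg, tip down towards the rest's +x, its shoulder stopped by the lower plate; about 70 mm of barrel is free between the plates. Origin: underside, below the seat; x level, towards the low end
- rest_seat (a point): where the pen's origin lies when it is seated in the rest, 72 mm above the bench (axes as the rest, level)
- stand: a fixed low steel stand, plate 100 x 100 mm whose top is 25 mm above the bench. Origin: centre of its footprint
- stand_top (a point): centre of the stand's upper face
- tip_box: bystander: a blue pipette-tip box with clear lid, 85 x 122 x 82 mm, loose. Origin: centre of the underside
- tube_rack: bystander: a pink microtube rack, 70 x 200 x 28 mm, loose. Origin: centre of the underside
- reagent_bottle: bystander: an amber bottle, 60 mm in diameter, 130 mm high, loose. Origin: centre of the underside
Not all that is in view belongs to the job. Leave any green, red or turquoise look-alike of the dish3 alone.

How it is judged (in metres and radians):
On the way, in this order (a step that is already met when the one before it is completed fails the run):
1. the pen's tip presses colony 1 (clockwise from the index line) of the one-colony dish while it lies on the stage, with at least 2 N, so that the count registers (distance between pen_tip and dish1_c1 below 0.006 m and contact force between pen and dish1 above 2 N and distance between dish1 and stage_top below 0.01 m and angle between the z axis of dish1 and the z axis of stage_top, either way round below 0.07 rad), for 0.05 s.
2. the pen's tip presses colony 1 (clockwise from the index line) of the two-colony dish while it lies on the stage, with at least 2 N, so that the count registers (distance between pen_tip and dish2_c1 below 0.006 m and contact force between pen and dish2 above 2 N and distance between dish2 and stage_top below 0.01 m and angle between the z axis of dish2 and the z axis of stage_top, either way round below 0.07 rad), for 0.05 s.
3. the pen's tip presses colony 2 (clockwise from the index line) of the two-colony dish while it lies on the stage, with at least 2 N, so that the count registers (distance between pen_tip and dish2_c2 below 0.006 m and contact force between pen and dish2 above 2 N and distance between dish2 and stage_top below 0.01 m and angle between the z axis of dish2 and the z axis of stage_top, either way round below 0.07 rad), for 0.05 s.
4. the pen's tip presses colony 1 (clockwise from the index line) of the three-colony dish while it lies on the stage, with at least 2 N, so that the count registers (distance between pen_tip and dish3_c1 below 0.006 m and contact force between pen and dish3 above 2 N and distance between dish3 and stage_top below 0.01 m and angle between the z axis of dish3 and the z axis of stage_top, either way round below 0.07 rad), for 0.05 s.
5. the pen's tip presses colony 2 (clockwise from the index line) of the three-colony dish while it lies on the stage, with at least 2 N, so that the count registers (distance between pen_tip and dish3_c2 below 0.006 m and contact force between pen and dish3 above 2 N and distance between dish3 and stage_top below 0.01 m and angle between the z axis of dish3 and the z axis of stage_top, either way round below 0.07 rad), for 0.05 s.
6. the pen's tip presses colony 3 (clockwise from the index line) of the three-colony dish while it lies on the stage, with at least 2 N, so that the count registers (distance between pen_tip and dish3_c3 below 0.006 m and contact force between pen and dish3 above 2 N and distance between dish3 and stage_top below 0.01 m and angle between the z axis of dish3 and the z axis of stage_top, either way round below 0.07 rad), for 0.05 s.
At the end, for the whole second after the job is handed in: every dish present is level (4 deg, either way up) and at rest in one stack on the stand: centres within 15 mm of the stand's centre and 7 mm of each other seen from above; the pen lies at rest in both notches, origin within 8 mm of the seat, tip towards the low end (horizontal distance between each of dish1, dish2, dish3 and stand_top below 0.015 m and angle between the z axis of each of dish1, dish2, dish3 and the z axis of stand_top, either way round below 0.07 rad and height (world z) of each of dish1, dish2, dish3 above 0.021 m and linear speed of each of dish1, dish2, dish3, pen below 0.02 m/s and horizontal distance between dish1 and dish2 below 0.007 m and horizontal distance between each of dish1, dish2 and dish3 below 0.007 m and distance between pen and rest_seat below 0.008 m and horizontal distance between pen_tip and rest_seat below 0.075 m and x of pen_tip in the frame of rest_seat above 0.058 m); the robot touches nothing.
It fails at once if the pen presses a dish with more than 20 N (contact force between pen and dish1 above 20 N or contact force between pen and dish2 above 20 N or contact force between pen and dish3 above 20 N).
It fails at once if a bystander (tip box, tube rack, bottle) is moved more than 30 mm (distance of any of tip_box, tube_rack, reagent_bottle from where it was at the start of the episode above 0.03 m).
Of dish1, dish2, dish3 only 2 to 3 are there at a start; the rules pass over those that are not, and their reading is None.
At some moment in a run one of dish1, dish2, dish3 may be knocked a few centimetres aside while the robot is not near it.
It also fails if it takes over 210 s, if anything falls off the work surface, if the arm or the gripper's body presses on something with over 40 N, if the wrist force passes 120 N, or if a joint passes its speed limit or range.

## Working session

There is one attempt and no reset: what is moved stays moved. The work goes in short steps, Python scripts to look and compute and a tool call to move; the robot and the scene stay as the last step left them, time stands still between calls to the robot, and variables do not carry over. Pictures are saved under pics/ and viewed, at most 14 in all, crops included, and the job is handed in when it is done.

Besides the shell and the picture viewer there is one more tool, called after "Emit:" as name([rows], argument=value, ...), one row to a line, values as JSON. send_rows: Moves the arm, as the interface text tells. Its arguments: {"type":"object","properties":{"moves":{"type":"array"},"grip_force":{"type":"number"}},"required":["moves"]}

```bash
mkdir -p pics; cat > h.py <<'E'
import cv2,numpy as np
from rig import sense,grab_frame,sign_off
def ray(f,uv):
    R=cv2.Rodrigues(np.array(f['rvec'],float))[0];t=np.array(f['tvec'],float).ravel()
    p=cv2.undistortPoints(np.array(uv,float).reshape(-1,1,2),np.array(f['mtx'],float),np.array(f['dist'],float)).reshape(-1,2)
    d=np.c_[p,np.ones(len(p))]@R
    return -R.T@t,d
def onz(f,uv,z):
    c,d=ray(f,uv);return c+d*((z-c[2])/d[:,2])[:,None]
def proj(f,P):
    return cv2.projectPoints(np.array(P,float).reshape(-1,1,3),np.array(f['rvec'],float),np.array(f['tvec'],float),np.array(f['mtx'],float),np.array(f['dist'],float))[0].reshape(-1,2)
def save(n,img,s=1,crop=None):
    if crop: x0,y0,x1,y1=crop; img=img[y0:y1,x0:x1]
    cv2.imwrite(f'pics/{n}.png',cv2.resize(img[...,::-1],None,fx=s,fy=s,interpolation=cv2.INTER_CUBIC))
E
python3 - <<'E'
from h import *
print(sense())
for n in('scene','top'):
    f=grab_frame(n);save(n+'0',f['img'],1.5);c,d=ray(f,[[256,192]]);print(n,c,d,f['mtx'][0][0])
E
```

```text
{'clock': 0.0, 'qpos': array([ 1.16259422e+00,  3.53634433e-01,  1.63416654e+00,  1.69830053e-05,
        1.15521655e+00, -2.41621438e-03]), 'qvel': array([ 1.05085359e-03, -1.08261094e-03,  1.15845643e-05,  3.60436985e-04,
        1.23269169e-04, -1.10306804e-03]), 'joint_efforts': array([ 2.84217240e-03, -6.05247688e+01, -3.42065227e+01,  2.76144719e-04,
        9.38552519e-03,  8.76724528e-06]), 'eef_pos': array([246.5287692 , 573.80631729, 247.55637547]), 'tcp_rot': array([-3.14016782e+00, -1.89704132e-05,  2.73579988e+00]), 'contact_force': array([-0.12680045, -1.65519206,  0.12561445]), 'wrist_torque': array([-0.0054649 , -0.03219005,  0.00423661]), 'grasp_force': 0.0, 'opening': 1.002584700083304}
scene [1264.62517902 -749.30503121  662.1717464 ] [[-0.56388073  0.62822215 -0.53658646]] 428.0410810406078
top [ 421.50394961  -46.35632693 1233.25517936] [[ 0.19485775  0.00752626 -0.98089885]] 401.78134864553016
```

View pics/scene0.png

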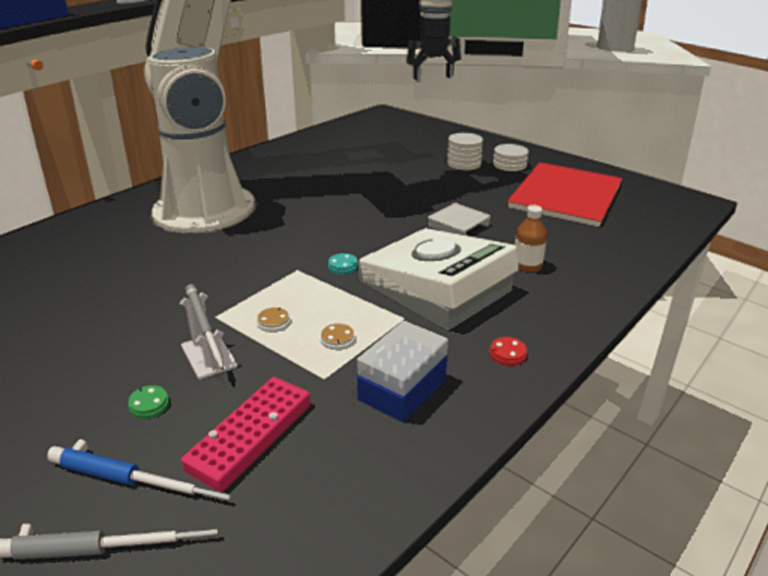

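View pics/top0.png

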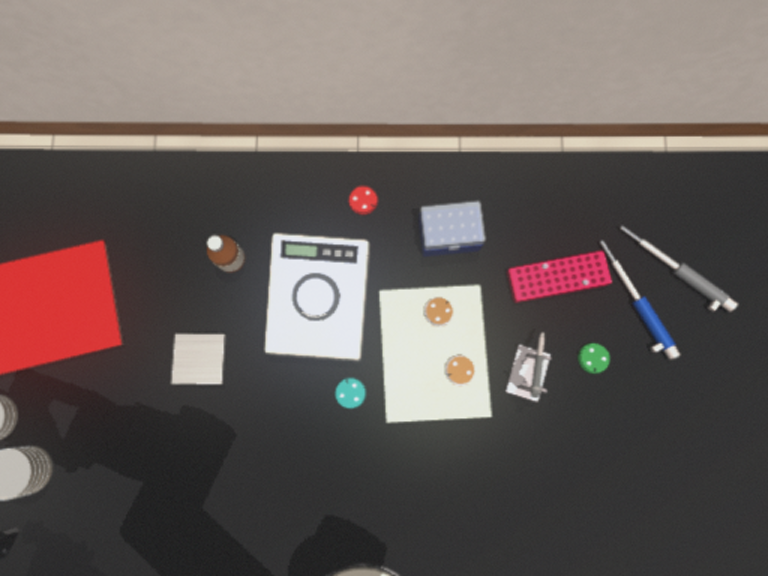

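Two tan dishes are on the cream paper, at top pixels (292,207) and (306,246). The look-alikes are red at (242,133), green at (396,238) and turquoise at (233,262), and the pale stacks are at the far left. The pen in its rest is near (357,245), the counter near (211,197) and the stand near (132,239). I choose the two tan dishes and check them close up.

```bash
python3 - <<'E'
from h import *
t=grab_frame('top');s=grab_frame('scene')
a=cv2.resize(t['img'][190:265,275:375],None,fx=6,fy=6,interpolation=cv2.INTER_CUBIC)
b=cv2.resize(s['img'][185:260,115:265],None,fx=4,fy=4,interpolation=cv2.INTER_CUBIC)
save('crop1',a);save('crop2',b)
for n,f in(('top',t),('scene',s)):
    hsv=cv2.cvtColor(f['img'],cv2.COLOR_RGB2HSV)
    m=cv2.inRange(hsv,(8,90,90),(25,255,255))
    for c in cv2.findContours(m,cv2.RETR_EXTERNAL,cv2.CHAIN_APPROX_NONE)[0]:
        if cv2.contourArea(c)>60:
            (u,v),ax,an=cv2.fitEllipse(c);print(n,u,v,ax,onz(f,[[u,v]],12.))
    # stage
# stand, paper, ring in top
f=t;hsv=cv2.cvtColor(f['img'],cv2.COLOR_RGB2HSV)
def rect(m,z,amin,amax):
    for c in cv2.findContours(m,cv2.RETR_EXTERNAL,cv2.CHAIN_APPROX_NONE)[0]:
        if amin<cv2.contourArea(c)<amax:
            (u,v),wh,an=cv2.minAreaRect(c);box=cv2.boxPoints(((u,v),wh,an));print((u,v),wh,'ctr',onz(f,[[u,v]],z).round(1),onz(f,box,z).round(1).tolist())
m=cv2.inRange(hsv,(0,0,110),(179,90,255));m[:,160:]=0;m[:210]=0;m[270:]=0;m[:,:100]=0
print('stand');rect(m,25,300,3000)
g=f['img'][150:245,170:255]
gray=cv2.cvtColor(g,cv2.COLOR_RGB2GRAY);m=((gray>70)&(gray<190)).astype(np.uint8)
print('ring')
for c in cv2.findContours(m,cv2.RETR_CCOMP,cv2.CHAIN_APPROX_NONE)[0]:
    if cv2.contourArea(c)>150:
        (u,v),ax,an=cv2.fitEllipse(c);u+=170;v+=150;print(u,v,ax,onz(f,[[u,v]],86).round(1))
E
```

```text
top 306.89056396484375 246.205810546875 (16.07229232788086, 17.272653579711914) [[ 498.10368367 -191.56816292   12.        ]]
top 292.4294128417969 206.97898864746094 (15.834004402160645, 16.3634090423584) [[ 617.70538078 -149.26577293   12.        ]]
top 148.31285095214844 167.2591552734375 (18.02486228942871, 18.869300842285156) [[741.55358942 301.30262699  12.        ]]
top 250.59478759765625 85.85530090332031 (6.279667854309082, 1310.52734375) [[1015.9034405   -17.22736738   12.        ]]
scene 224.5103759765625 221.66366577148438 (11.782552719116211, 20.598941802978516) [[ 615.83935753 -147.00685101   12.        ]]
scene 181.5708465576172 210.65713500976562 (10.842041969299316, 19.522991180419922) [[ 495.73939291 -189.40520046   12.        ]]
scene 493.16180419921875 167.66392517089844 (12.483796119689941, 51.21128845214844) [[1061.41976744  637.19100838   12.        ]]
scene 354.0214538574219 154.44287109375 (18.22734260559082, 19.261560440063477) [[668.83364375 400.92452483  12.        ]]
scene 39.87730407714844 94.3289566040039 (31.429431915283203, 111.0447006225586) [[-779.3
[... 367 characters left out ...]
435547) [[-749.18970354  686.37112583   12.        ]]
stand
(131.5, 238.5) (33.0, 35.0) ctr [[517.3 335.9  25. ]] [[566.9, 391.9, 25.0], [567.4, 286.2, 25.0], [468.5, 280.6, 25.0], [468.1, 384.8, 25.0]]
ring
210.15939331054688 197.47905349731445 (31.03083038330078, 31.418746948242188) [[632.5  95.6  86. ]]
209.68074798583984 197.82750701904297 (25.390302658081055, 26.194143295288086) [[631.5  96.9  86. ]]
212.412353515625 167.41182899475098 (12.37439250946045, 69.9129638671875) [[722.6  91.3  86. ]]
215.32417678833008 200.24496459960938 (87.8534927368164, 99.75273895263672) [[624.4  80.3  86. ]]
210.4437255859375 197.34738159179688 (74.92520141601562, 95.31295013427734) [[632.9  94.7  86. ]]
```

View pics/crop1.png

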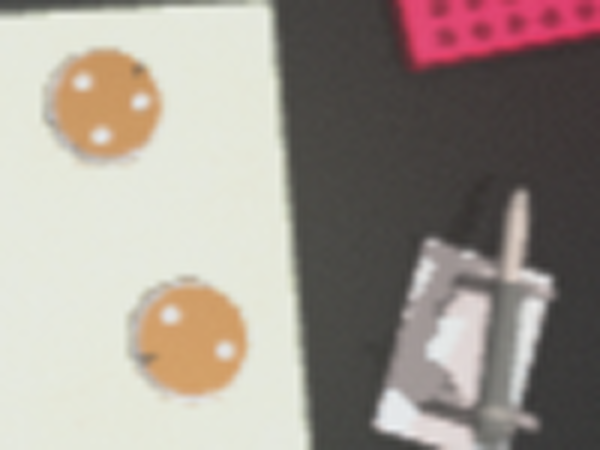

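View pics/crop2.png

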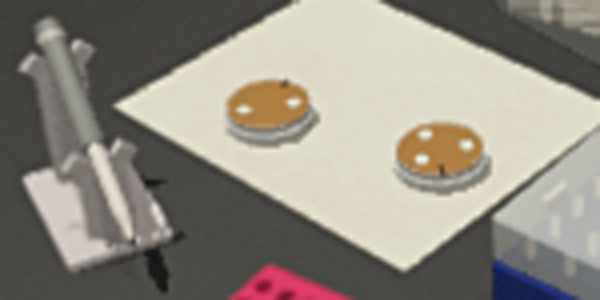

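The crops show the lower tan dish (crop px 192,339) has two colonies, so it is dish2. The upper one (107,104) has three, so it is dish3. Colony angles from the index mark (about 69 and 222 deg; 45, 152 and 270 deg) match both descriptions, and dish1 is absent. Next I measure the pen and the stage.

```bash
python3 - <<'E'
from h import *
t=grab_frame('top');s=grab_frame('scene')
z=lambda f,x,y,w,h,k:cv2.resize(f['img'][y:y+h,x:x+w],None,fx=k,fy=k,interpolation=cv2.INTER_CUBIC)
a=z(t,335,215,40,60,10)   # 400x600
b=z(s,115,180,50,75,8)    # 400x600
save('pen',np.hstack([a,b]))
c=z(s,235,145,115,75,7)[:525,:800];save('stage',c)
E
```

```text
(no output)
```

View pics/pen.png

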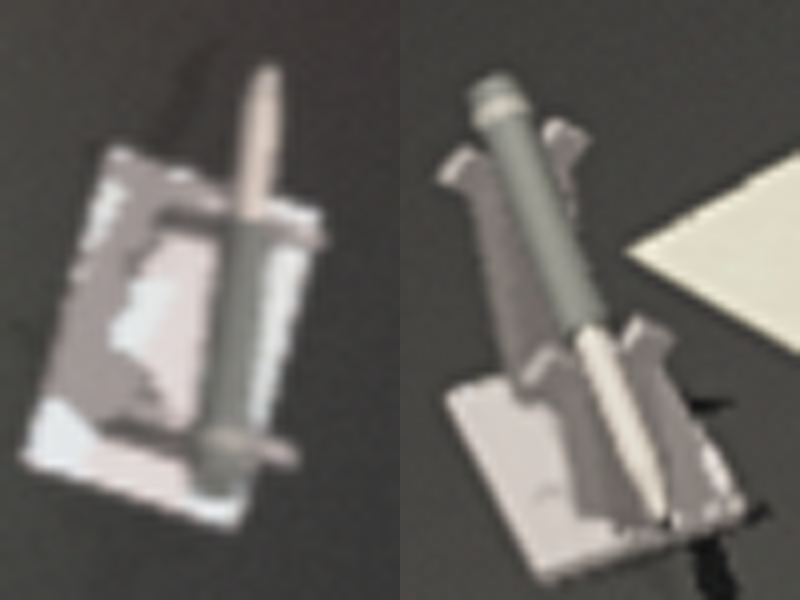

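View pics/stage.png

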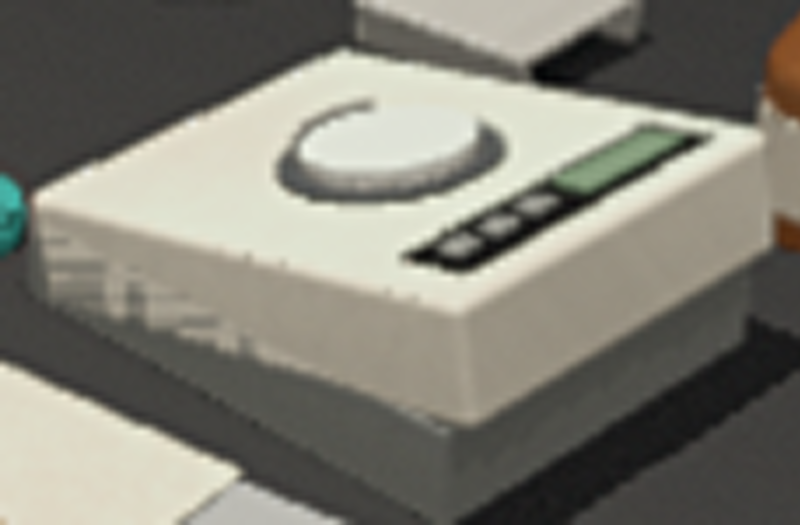

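Top half of the pen picture: tip at (268,65), shoulder at (250,217), tail about (213,470). Scene half: tail (93,85), shoulder (190,328), tip (262,525), and the pen sits in both notches. Stage picture: the white face is centred near (390,140), with the stop on its upper-left rim.

```bash
cat >> h.py <<'E'
def tri(f,uv,g,uv2):
    c,d=ray(f,uv);e,k=ray(g,uv2);out=[]
    for a,b in zip(d,k):
        a=a/np.linalg.norm(a);b=b/np.linalg.norm(b)
        s=np.linalg.lstsq(np.c_[a,-b],e-c,rcond=None)[0];p=c+s[0]*a;q=e+s[1]*b
        out.append(np.r_[(p+q)/2,np.linalg.norm(p-q)])
    return np.array(out)
E
python3 - <<'E'
from h import *
np.set_printoptions(suppress=True,precision=1)
t=grab_frame('top');s=grab_frame('scene')
up=lambda p,k,o:(np.array(p,float)+.5)/k-.5+np.array(o)
T=up([[268,65],[250,217],[213,470]],10,(335,215));S=up([[262,525],[190,328],[93,85]],8,(115,180))
P=tri(t,T,s,S);print(P)
# line = intersection of view planes
def plane(f,uv):
    c,d=ray(f,uv);n=np.cross(d[0],d[-1]);return n/np.linalg.norm(n),c
n1,c1=plane(t,T);n2,c2=plane(s,S);d=np.cross(n1,n2);d/=np.linalg.norm(d);d*=np.sign(d[0])
A=np.array([n1,n2,[0,0,1]]);p=np.linalg.solve(A,[n1@c1,n2@c2,72])
print('axis',d,'pitch',np.degrees(np.arcsin(-d[2])),'az',np.degrees(np.arctan2(d[1],d[0])),'seat',p)
# expected along-axis from seat
print(((P[:,:3]-p)@d))
# stage
sc=up([[390,140]],7,(235,145));print('stage scene',onz(s,sc,86),tri(t,[[209.7,197.7]],s,sc))
# counter edges back corners top
b=up([[125*0+0,0]],1,(0,0))
C=onz(t,np.array([[275,234],[368,241]])/1.5,101);print(C,'yaw',np.degrees(np.arctan2(C[0,1]-C[1,1],C[0,0]-C[1,0]))-90)
C=onz(t,np.array([[265,352],[360,360]])/1.5,52);print(C,'yaw',np.degrees(np.arctan2(C[0,1]-C[1,1],C[0,0]-C[1,0]))-90)
# base plate
B=onz(t,up([[112,148],[322,215],[238,528],[25,458]],10,(335,215)),8);print(B)
E
```

```text
[[ 572.3 -352.7   35.1    0.8]
 [ 523.4 -336.5   72.5    1.5]
 [ 450.2 -313.3  115.2    2.5]]
axis [ 0.8 -0.3 -0.5] pitch 30.57588881934785 az -17.81906215203495 seat [ 509.7 -332.7   72. ]
[ 75.3  11.9 -75.9]
stage scene [[635.2  95.5  86. ]] [[632.8  97.6  84.1   1.4]]
[[752.7 175.4 101. ]
 [739.4  -6.  101. ]] yaw -4.186734727187897
[[527.1 195.3  52. ]
 [512.4   8.7  52. ]] yaw -4.485378814693121
[[ 550.2 -311.     8. ]
 [ 530.3 -373.7    8. ]
 [ 436.6 -344.5    8. ]
 [ 456.8 -281.7    8. ]]
```

Emit:
send_rows([
  [[0.0126,-0.0383,-0.005,0,0,0.01665,1],[0.0126,-0.0383,-0.005,0,0,0.01665,1],[0.0126,-0.0383,-0.005,0,0,0.01665,1],[0.0126,-0.0383,-0.005,0,0,0.01665,1],[0.0126,-0.0383,-0.005,0,0,0.01665,1],[0.0126,-0.0383,-0.005,0,0,0.01665,1],[0.0126,-0.0383,-0.005,0,0,0.01665,1],[0.0126,-0.0383,-0.005,0,0,0.01665,1],[0.0126,-0.0383,-0.005,0,0,0.01665,1],[0.0126,-0.0383,-0.005,0,0,0.01665,1]],
], grip_force=40)

```text
clock: 1.4
eef_pos: [373.1, 189.8, 198.4]
tcp_rot: [3.141, 0.001, 2.903]
contact_force: [0.6, -0.2, 0.7]
opening: 0.998
grasp_force: 0.0
```

Emit:
send_rows([
  [[0.0126,-0.0383,-0.005,0,0,0.01665,1],[0.0126,-0.0383,-0.005,0,0,0.01665,1],[0.0126,-0.0383,-0.005,0,0,0.01665,1],[0.0126,-0.0383,-0.005,0,0,0.01665,1],[0.0126,-0.0383,-0.005,0,0,0.01665,1],[0.0126,-0.0383,-0.005,0,0,0.01665,1],[0.0126,-0.0383,-0.005,0,0,0.01665,1],[0.0126,-0.0383,-0.005,0,0,0.01665,1],[0.0126,-0.0383,-0.005,0,0,0.01665,1],[0.0126,-0.0383,-0.005,0,0,0.01665,1]],
])

```text
clock: 2.4
eef_pos: [499.1, -193.6, 148.2]
tcp_rot: [-3.141, 0.0, 3.069]
contact_force: [1.3, 0.7, 0.3]
opening: 0.999
grasp_force: 0.0
```

Emit:
send_rows([
  [[0,0,0,0,0,0,1],[0,0,0,0,0,0,1]],
])

```text
clock: 2.6
eef_pos: [498.5, -192.4, 148.0]
tcp_rot: [3.141, -0.001, 3.067]
contact_force: [0.2, -0.0, -0.3]
opening: 1.003
grasp_force: 0.0
```

Emit:
send_rows([
  [[0,0,-0.04,0,0,0,1],[0,0,-0.04,0,0,0,1],[0,0,-0.03,0,0,0,1],[0,0,-0.015,0,0,0,1],[0,0,-0.008,0,0,0,1],[0,0,0,0,0,0,0.6],[0,0,0,0,0,0,-1],[0,0,0,0,0,0,-1],[0,0,0,0,0,0,-1],[0,0,0,0,0,0,-1]],
])

```text
clock: 3.6
eef_pos: [499.5, -191.9, 16.5]
tcp_rot: [-3.141, 0.002, 3.069]
contact_force: [0.0, 2.0, 7.5]
opening: 0.682
grasp_force: 43.3
```

Emit:
send_rows([
  [[0,0,0,0,0,0,-1],[0,0,0,0,0,0,-1],[0,0,0.03,0,0,0,-1],[0,0,0.05,0,0,0,-1],[0,0,0.05,0,0,0,-1],[0,0,0.03,0,0,0,-1],[0,0,0,0,0,0,-1]],
])

```text
clock: 4.3
eef_pos: [501.5, -192.9, 180.6]
tcp_rot: [-3.139, 0.009, 3.069]
contact_force: [0.4, -0.0, -0.7]
opening: 0.682
grasp_force: 43.1
```

```bash
python3 - <<'E'
from h import *
t=grab_frame('top');s=grab_frame('scene')
z=lambda f,x,y,w,h,k:cv2.resize(f['img'][y:y+h,x:x+w],None,fx=k,fy=k,interpolation=cv2.INTER_CUBIC)
save('held',np.hstack([z(t,250,180,100,100,4),z(s,130,100,100,100,4)]))
E
```

```text
(no output)
```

View pics/held.png

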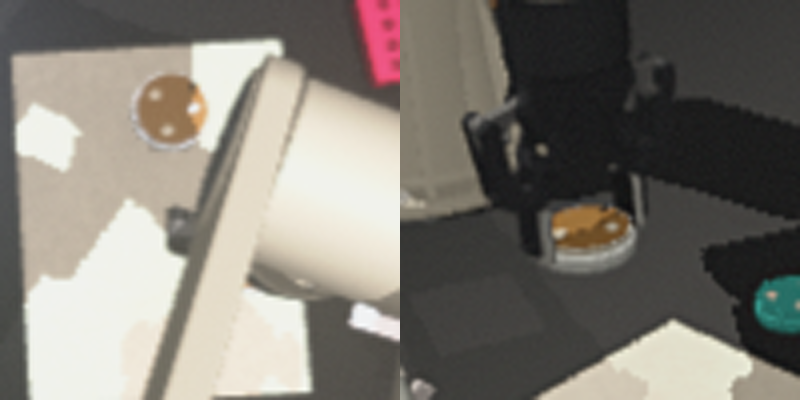

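Emit:
send_rows([
  [[0.0118,0.0289,0.0025,-0.00157,-0.02094,0,-1],[0.0118,0.0289,0.0025,-0.00157,-0.02094,0,-1],[0.0118,0.0289,0.0025,-0.00157,-0.02094,0,-1],[0.0118,0.0289,0.0025,-0.00157,-0.02094,0,-1],[0.0118,0.0289,0.0025,-0.00157,-0.02094,0,-1],[0.0118,0.0289,0.0025,-0.00157,-0.02094,0,-1],[0.0118,0.0289,0.0025,-0.00157,-0.02094,0,-1],[0.0118,0.0289,0.0025,-0.00157,-0.02094,0,-1],[0.0118,0.0289,0.0025,-0.00157,-0.02094,0,-1],[0.0118,0.0289,0.0025,-0.00157,-0.02094,0,-1]],
])

```text
clock: 5.4
eef_pos: [616.0, 98.3, 198.3]
tcp_rot: [-3.14, 0.208, 3.069]
contact_force: [0.6, -0.0, 0.1]
opening: 0.679
grasp_force: 43.1
```

Emit:
send_rows([
  [[0,0,0,0,0,0,-1],[0,0,0,0,0,0,-1],[0,0,0,0,0,0,-1]],
])

```text
clock: 5.7
eef_pos: [615.7, 96.4, 199.0]
tcp_rot: [-3.14, 0.207, 3.069]
contact_force: [0.1, -0.4, -0.5]
opening: 0.682
grasp_force: 43.1
```

```bash
python3 - <<'E'
from h import *
from scipy.spatial.transform import Rotation as R
q=sense();print(q['eef_pos'],q['tcp_rot'],R.from_euler('xyz',q['tcp_rot']).as_matrix().round(3))
E
```

```text
[615.7082369   96.41637596 198.97096505] [-3.14029995  0.2074421   3.06877394] [[-0.976  0.073  0.205]
 [ 0.071  0.997 -0.016]
 [-0.206 -0.001 -0.979]]
```

Emit:
send_rows([
  [[0.002,0,-0.026,0,0,0,-1],[0.003,0,-0.03,0,0,0,-1],[0.0033,0,-0.02,0,0,0,-1],[0.0016,0,-0.0074,0,0,0,-1],[0.001,0,-0.0049,0,0,0,-1],[0,0,0,0,0,0,-1],[0,0,0,0,0,0,-1]],
])

```text
clock: 6.4
eef_pos: [628.1, 97.1, 112.9]
tcp_rot: [-3.141, 0.211, 3.068]
contact_force: [-0.5, -0.1, 0.7]
opening: 0.678
grasp_force: 43.1
```

Emit:
send_rows([
  [[0.0005,0,-0.0025,0,0,0,-1],[0,0,0,0,0,0,-1]],
])

```text
clock: 6.6
eef_pos: [628.3, 97.3, 110.0]
tcp_rot: [-3.141, 0.211, 3.069]
contact_force: [0.0, 0.4, -0.3]
opening: 0.68
grasp_force: 43.1
```

Emit:
send_rows([
  [[0.0004,0,-0.002,0,0,0,-1],[0,0,0,0,0,0,-1]],
])

```text
clock: 6.8
eef_pos: [628.4, 97.3, 107.4]
tcp_rot: [-3.141, 0.21, 3.069]
contact_force: [0.4, -0.3, 0.1]
opening: 0.682
grasp_force: 43.1
```

Emit:
send_rows([
  [[0.0004,0,-0.002,0,0,0,-1],[0,0,0,0,0,0,-1]],
])

```text
clock: 7.0
eef_pos: [628.8, 97.2, 105.2]
tcp_rot: [-3.141, 0.21, 3.069]
contact_force: [-0.6, -0.2, -0.0]
opening: 0.68
grasp_force: 43.1
```

Emit:
send_rows([
  [[0.0003,0,-0.0015,0,0,0,-1],[0,0,0,0,0,0,-1]],
])

```text
clock: 7.2
eef_pos: [629.2, 97.2, 103.8]
tcp_rot: [-3.141, 0.21, 3.069]
contact_force: [0.6, 0.0, -0.4]
opening: 0.686
grasp_force: 43.1
```

Emit:
send_rows([
  [[0.0002,0,-0.001,0,0,0,-1],[0,0,0,0,0,0,-1]],
])

```text
clock: 7.4
eef_pos: [629.4, 97.2, 102.8]
tcp_rot: [-3.141, 0.21, 3.069]
contact_force: [0.7, -0.2, -0.3]
opening: 0.679
grasp_force: 43.1
```

Emit:
send_rows([
  [[0.0002,0,-0.001,0,0,0,-1],[0,0,0,0,0,0,-1]],
])

```text
clock: 7.6
eef_pos: [629.7, 97.3, 101.9]
tcp_rot: [-3.141, 0.21, 3.069]
contact_force: [-0.0, 0.1, 0.2]
opening: 0.682
grasp_force: 43.1
```

Emit:
send_rows([
  [[0.0002,0,-0.001,0,0,0,-1],[0,0,0,0,0,0,-1]],
])

```text
clock: 7.8
eef_pos: [629.9, 97.2, 101.0]
tcp_rot: [-3.141, 0.21, 3.069]
contact_force: [-0.5, 0.3, 1.3]
opening: 0.681
grasp_force: 43.2
```

Emit:
send_rows([
  [[0.0002,0,-0.001,0,0,0,-1],[0,0,0,0,0,0,-1]],
])

```text
clock: 8.0
eef_pos: [630.1, 97.2, 100.0]
tcp_rot: [-3.141, 0.21, 3.069]
contact_force: [-0.4, 0.1, 2.5]
opening: 0.685
grasp_force: 43.4
```

Emit:
send_rows([
  [[-0.0002,0,0.001,0,0,0,-1],[0,0,0,0,0,0,1],[0,0,0,0,0,0,1],[0,0,0,0,0,0,1],[-0.002,0,0.01,0,0,0,1],[-0.006,0,0.03,0,0,0,1],[-0.01,0,0.046,0,0,0,1]],
])

```text
clock: 8.7
eef_pos: [610.2, 97.0, 186.0]
tcp_rot: [-3.14, 0.206, 3.069]
contact_force: [0.4, -0.4, 0.1]
opening: 1.0
grasp_force: 0.0
```

```bash
python3 - <<'E'
from h import *
q=sense();print(q['eef_pos'],q['tcp_rot'],q['opening'])
t=grab_frame('top');s=grab_frame('scene')
z=lambda f,x,y,w,h,k:cv2.resize(f['img'][y:y+h,x:x+w],None,fx=k,fy=k,interpolation=cv2.INTER_CUBIC)
save('onst',np.hstack([z(t,180,150,130,150,4)[:,:400],z(s,250,110,65,100,6)]))
E
```

```text
[610.17651773  96.9519532  186.00333617] [-3.13999757  0.20551605  3.06904135] 1.0001656964017667
```

View pics/onst.png

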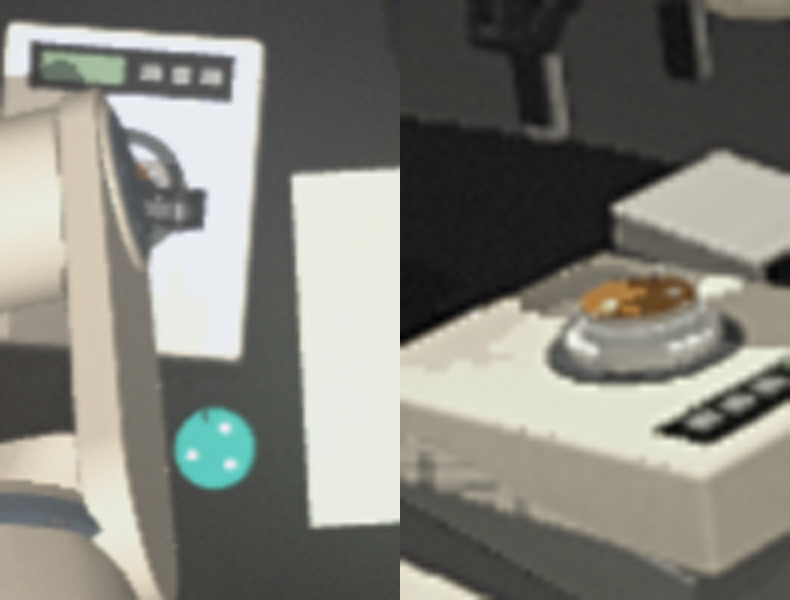

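Emit:
send_rows([
  [[-0.0098,-0.0354,0,0.0031,0.0415,0,1],[-0.0098,-0.0354,0,0.0031,0.0415,0,1],[-0.0098,-0.0354,0,0.0031,0.0415,0,1],[-0.0098,-0.0354,0,0.0031,0.0415,0,1],[-0.0098,-0.0354,0,0.0031,0.0415,0,1],[-0.0098,-0.0354,0,0,0,-0.0468,1],[-0.0098,-0.0354,0,0,0,-0.0468,1],[-0.0098,-0.0354,0,0,0,-0.0468,1],[-0.0098,-0.0354,0,0,0,-0.0468,1],[-0.0098,-0.0354,0,0,0,-0.0468,1]],
])

```text
clock: 9.8
eef_pos: [513.2, -258.1, 187.3]
tcp_rot: [-3.142, 0.002, 2.833]
contact_force: [-0.4, 0.4, 0.1]
opening: 0.998
grasp_force: 0.0
```

Emit:
send_rows([
  [[-0.0098,-0.0354,0,0,0,0,1],[-0.0098,-0.0354,0,0,0,0,1],[0,0,0,0,0,0,1],[0,0,0,0,0,0,1]],
])

```text
clock: 10.2
eef_pos: [493.8, -327.9, 187.0]
tcp_rot: [3.141, 0.002, 2.833]
contact_force: [-0.6, -0.6, -0.3]
opening: 1.0
grasp_force: 0.0
```

```bash
python3 - <<'E'
from h import *
from scipy.spatial.transform import Rotation as R
np.set_printoptions(suppress=True,precision=2)
q=sense();print(q['eef_pos'],q['tcp_rot'])
T=R.from_euler('xyz',[np.pi,0,np.radians(72.4+90)]);print('rotvec needed',(T*R.from_euler('xyz',q['tcp_rot']).inv()).as_rotvec())
t=grab_frame('top');s=grab_frame('scene')
for n,f in(('top',t),('scene',s)):
    m=cv2.inRange(cv2.cvtColor(f['img'],cv2.COLOR_RGB2HSV),(8,90,90),(25,255,255))
    for c in cv2.findContours(m,cv2.RETR_EXTERNAL,cv2.CHAIN_APPROX_NONE)[0]:
        if cv2.contourArea(c)>40:
            (u,v),ax,an=cv2.fitEllipse(c)
            if ax[1]<30:print(n,u,v,ax,cv2.contourArea(c),onz(f,[[u,v]],15.),onz(f,[[u,v]],100.7))
z=lambda f,x,y,w,h,k:cv2.resize(f['img'][y:y+h,x:x+w],None,fx=k,fy=k,interpolation=cv2.INTER_CUBIC)
save('d2',np.hstack([z(t,185,175,50,50,8),z(s,265,145,50,50,8)]))
E
```

```text
[ 493.82 -327.94  186.99] [3.14 0.   2.83]
rotvec needed [0. 0. 0.]
top 290.649169921875 205.98721313476562 (14.819615364074707, 16.076391220092773) 177.5 [[ 620.28 -143.59   15.  ]] [[ 606.29 -136.75  100.7 ]]
top 208.85955810546875 197.82052612304688 (16.776357650756836, 17.069988250732422) 223.0 [[644.49 108.33  15.  ]] [[628.81  97.44 100.7 ]]
top 148.31814575195312 167.16143798828125 (17.994142532348633, 18.981922149658203) 202.0 [[741.08 300.45  15.  ]] [[718.6  276.05 100.7 ]]
scene 232.62477111816406 220.09169006347656 (11.473653793334961, 20.629419326782227) 181.5 [[ 629.43 -131.12   15.  ]] [[ 713.54 -212.98  100.7 ]]
scene 289.0526123046875 159.39622497558594 (5.285786151885986, 17.861217498779297) 71.0 [[533.42 224.24  15.  ]] [[630.24  95.33 100.7 ]]
scene 354.17315673828125 154.43914794921875 (18.207958221435547, 19.57240867614746) 271.0 [[671.94 395.98  15.  ]] [[750.43 244.32 100.7 ]]
scene 24.158349990844727 42.86408996582031 (6.446897983551025, 8.474246978759766) 41.0 [[-2089.15   395.61    15.  ]] [[-1645.03   243.99   100.7 ]]
```

View pics/d2.png

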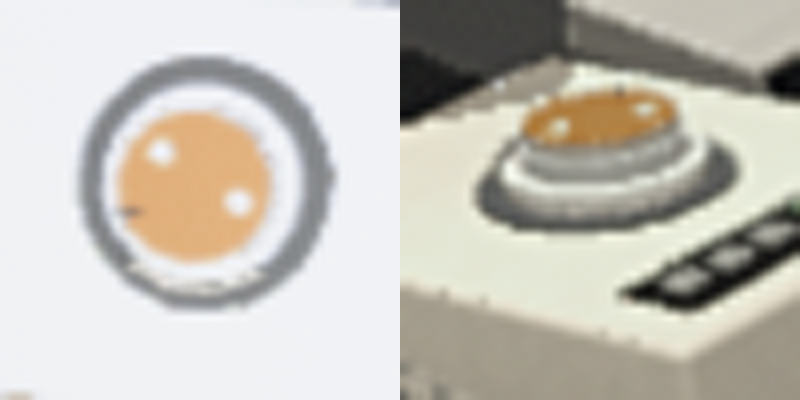

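Dish2 lies flat and centred on the stage, with colonies at crop px (162,153) and (238,203) and the index mark at (130,211). Dish3 has been knocked about 1–2 cm, so I'll re-measure it later. Now the pen.

Emit:
send_rows([
  [[0,0,-0.04,0,0,0,1],[0,0,-0.04,0,0,0,1],[0,0,-0.018,0,0,0,1],[0,0,-0.009,0,0,0,1],[0,0,0,0,0,0,0],[0,0,0,0,0,0,-0.5],[0,0,0,0,0,0,-1],[0,0,0,0,0,0,-1],[0,0,0,0,0,0,-1],[0,0,0,0,0,0,-1]],
], grip_force=100)

```text
clock: 11.3
eef_pos: [495.0, -328.4, 80.9]
tcp_rot: [-3.14, 0.004, 2.835]
contact_force: [-0.0, -3.5, 3.5]
opening: 0.16
grasp_force: 97.4
```

Emit:
send_rows([
  [[0,0,0,0,0,0,-1],[0,0,0,0,0,0,-1],[0,0,0,0,0,0,-1]],
])

```text
clock: 11.6
eef_pos: [495.0, -328.4, 80.8]
tcp_rot: [-3.141, 0.004, 2.835]
contact_force: [0.2, -4.2, 6.9]
opening: 0.158
grasp_force: 97.6
```

```bash
python3 - <<'E'
from h import *
q=sense();print(q['eef_pos'],q['tcp_rot'],q['opening'],q['contact_force'])
t=grab_frame('top')
up=lambda p,k,o:(np.array(p,float)+.5)/k-.5+np.array(o)
n=np.array([-.2079,.0156,.978]);p0=np.array([632.5,96.3,86])+15*n
c,d=ray(t,up([[162,153],[238,203],[130,211],[195,187]],8,(185,175)))
P=c+d*(((p0-c)@n)/(d@n))[:,None];print(P.round(1))
ctr=P[3];u=np.array([.978*.9972,-.978*.075,.208]);v=np.cross(n,u)
for p in P[:3]:r=p-ctr;print(np.degrees(np.arctan2(r@v,r@u)),np.linalg.norm(r))
E
```

```text
[ 494.96109756 -328.43128961   80.77228484] [-3.14058903  0.00402687  2.8347394 ] 0.1579835330192127 [ 0.24455822 -4.22192242  6.86293278]
[[640.4 109.1 102.8]
 [622.9  81.8  99.5]
 [620.  120.6  98.3]
 [628.5  97.2 100.5]]
48.610567322490475 16.982599111171
-105.87924182813018 16.470102980342983
114.71194013570005 24.951089651689244
```

Emit:
send_rows([
  [[0,0,0.005,0,0,0,-1],[0,0,0.01,0,0,0,-1],[0,0,0.02,0,0,0,-1],[0,0,0.035,0,0,0,-1],[0,0,0.04,0,0,0,-1],[0.0071,0.0315,0.0023,0,0,0.058,-1],[0.0071,0.0315,0.0023,0,0,0.058,-1],[0.0071,0.0315,0.0023,0,0,0.058,-1],[0.0071,0.0315,0.0023,0,0,0.058,-1],[0,0,0,0,0,0,-1]],
])

```text
clock: 12.65
eef_pos: [522.8, -198.2, 199.9]
tcp_rot: [3.14, 0.002, 3.071]
contact_force: [-0.9, -1.0, -0.7]
opening: 0.162
grasp_force: 97.6
```

Emit:
send_rows([
  [[0.0071,0.0315,0.0023,0.0039,0.0518,0,-1],[0.0071,0.0315,0.0023,0.0039,0.0518,0,-1],[0.0071,0.0315,0.0023,0.0039,0.0518,0,-1],[0.0071,0.0315,0.0023,0.0039,0.0518,0,-1],[0.0071,0.0315,0.0023,0.0039,0.0518,0,-1],[0.0071,0.0315,0.0023,0.0039,0.0518,0,-1],[0.0071,0.0315,0.0023,0.0039,0.0518,0,-1],[0.0071,0.0315,0.0023,0.0039,0.0518,0,-1],[0.0071,0.0315,0.0023,0.0039,0.0518,0,-1],[0.0071,0.0315,0.0023,0.0039,0.0518,0,-1]],
])

```text
clock: 13.65
eef_pos: [593.8, 114.2, 222.6]
tcp_rot: [-3.141, -0.52, 3.066]
contact_force: [0.4, 0.3, -1.0]
opening: 0.157
grasp_force: 97.4
```

Emit:
send_rows([
  [[0,0,0,0,0,0,-1],[0,0,0,0,0,0,-1],[0,0,0,0,0,0,-1]],
])

```text
clock: 13.95
eef_pos: [593.3, 112.4, 222.3]
tcp_rot: [-3.141, -0.518, 3.066]
contact_force: [-0.1, 0.2, -1.0]
opening: 0.159
grasp_force: 97.6
```

```bash
cat >> h.py <<'E'
from scipy.spatial.transform import Rotation as R
# pen tip in tool frame from grasp at rest
def tiprel(tcp,rot,tip): return R.from_euler('xyz',rot).inv().apply(np.array(tip)-tcp)
E
python3 - <<'E'
from h import *
q=sense();print(q['eef_pos'],q['tcp_rot'],q['opening'],q['contact_force'],q['qpos'].round(2))
l=tiprel([494.96,-328.43,80.77],[-3.1406,.004,2.8347],[572,-352.5,34.8]);tip=q['eef_pos']+R.from_euler('xyz',q['tcp_rot']).apply(l)
print('local',l,'tip',tip)
t=grab_frame('top');s=grab_frame('scene')
z=lambda f,x,y,w,h,k:cv2.resize(f['img'][y:y+h,x:x+w],None,fx=k,fy=k,interpolation=cv2.INTER_CUBIC)
for f in(t,s):print(proj(f,[tip]))
save('tip',np.hstack([z(t,185,150,50,75,8),z(s,265,115,50,75,8)]))
E
```

```text
[593.284937   112.35841695 222.25423764] [-3.14114388 -0.51759199  3.06585761] 0.15869542799255199 [-0.05031708  0.18160171 -0.96120545] [ 0.13  0.62  1.36  0.1   1.67 -1.38]
local [-80.52742405   0.37420255  46.29213053] tip [640.25121211 109.14905147 142.18154332]
[[202.92942109 191.03644678]]
[[295.60858983 145.4295902 ]]
```

View pics/tip.png

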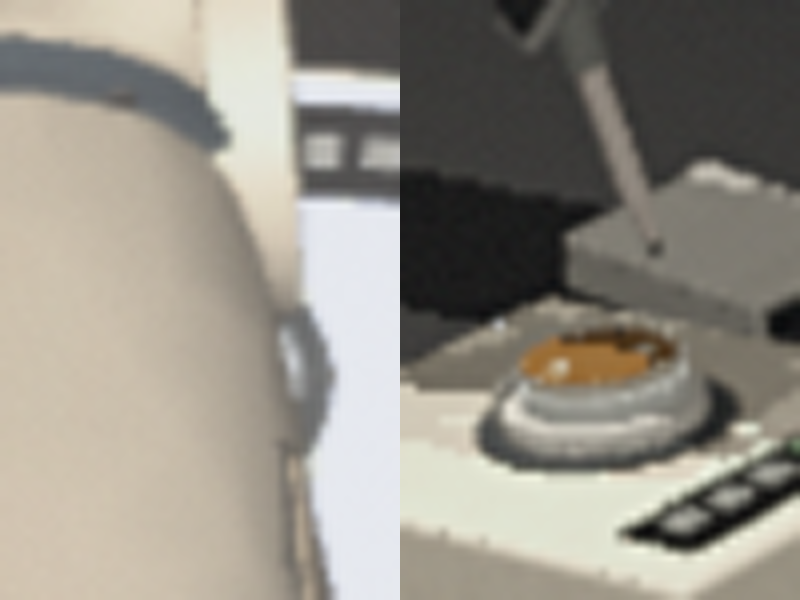

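Emit:
send_rows([
  [[0,0,-0.015,0,0,0,-1],[0.0002,0,-0.013,0,0,0,-1],[0.0005,0,-0.006,0,0,0,-1],[0,0,-0.002,0,0,0,-1],[0,0,0,0,0,0,-1],[0,0,0,0,0,0,-1]],
])

```text
clock: 14.65
eef_pos: [594.5, 113.5, 186.3]
tcp_rot: [3.141, -0.517, 3.067]
contact_force: [0.7, 0.7, -0.0]
opening: 0.155
grasp_force: 97.7
```

Emit:
send_rows([
  [[0.0002,0,-0.001,0,0,0,-1],[0.0002,0,-0.001,0,0,0,-1],[0,0,0,0,0,0,-1]],
])

```text
clock: 14.95
eef_pos: [594.8, 113.5, 184.4]
tcp_rot: [3.141, -0.517, 3.067]
contact_force: [0.5, 0.4, 1.5]
opening: 0.157
grasp_force: 97.5
```

Emit:
send_rows([
  [[0.0002,0,-0.001,0,0,0,-1],[0,0,0,0,0,0,-1]],
])

```text
clock: 15.15
eef_pos: [594.9, 113.5, 183.3]
tcp_rot: [3.141, -0.517, 3.067]
contact_force: [-1.0, 0.5, 2.0]
opening: 0.155
grasp_force: 97.5
```

Emit:
send_rows([
  [[0.0002,0,-0.001,0,0,0,-1],[0,0,0,0,0,0,-1]],
])

```text
clock: 15.35
eef_pos: [595.1, 113.5, 182.3]
tcp_rot: [3.141, -0.518, 3.067]
contact_force: [-0.5, 0.9, 3.5]
opening: 0.158
grasp_force: 97.5
```

Emit:
send_rows([
  [[0.0002,0,-0.001,0,0,0,-1],[0,0,0,0,0,0,-1],[0,0,0,0,0,0,-1]],
])

```text
clock: 15.65
eef_pos: [595.3, 113.5, 181.3]
tcp_rot: [3.141, -0.518, 3.067]
contact_force: [-1.1, 0.5, 4.9]
opening: 0.153
grasp_force: 97.6
```

```bash
python3 - <<'E'
from h import *
q=sense();print(q['eef_pos'],q['contact_force'])
s=grab_frame('scene');save('press',s['img'],10,(265,130,325,180))
E
```

```text
[595.27235019 113.50792472 181.31023526] [-1.11800438  0.52804791  4.85893816]
```

View pics/press.png

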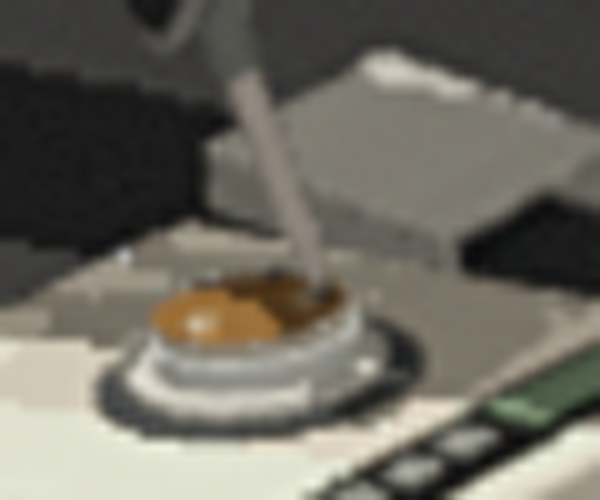

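Emit:
send_rows([
  [[-0.001,0,0.006,0,0,0,-1],[-0.0015,-0.0015,0.001,0,0,0,-1],[0.0006,0,-0.004,0,0,0,-1],[0.0002,0,-0.0015,0,0,0,-1],[0.0002,0,-0.001,0,0,0,-1],[0,0,0,0,0,0,-1],[0,0,0,0,0,0,-1]],
])

```text
clock: 16.4
eef_pos: [593.8, 111.8, 181.8]
tcp_rot: [-3.141, -0.518, 3.067]
contact_force: [-0.8, -0.9, 3.6]
opening: 0.155
grasp_force: 97.7
```

```bash
python3 - <<'E'
from h import *
q=sense();print(q['eef_pos'],q['contact_force'])
l=np.array([-80.53,.37,46.29]);print(q['eef_pos']+R.from_euler('xyz',q['tcp_rot']).apply(l))
E
```

```text
[593.79825479 111.83238611 181.7561852 ] [-0.77325724 -0.92618422  3.57480194]
[640.7589404  108.6739484  101.67684843]
```

Emit:
send_rows([
  [[-0.002,0,0.01,0,0,0,-1],[-0.0086,-0.0139,-0.0017,0,0,0,-1],[-0.0086,-0.0139,-0.0016,0,0,0,-1],[0,0,0,0,0,0,-1],[0.0008,0,-0.004,0,0,0,-1],[0.0004,0,-0.002,0,0,0,-1],[0.0004,0,-0.002,0,0,0,-1],[0.0002,0,-0.001,0,0,0,-1],[0,0,0,0,0,0,-1],[0,0,0,0,0,0,-1]],
])

```text
clock: 17.4
eef_pos: [576.3, 84.2, 179.5]
tcp_rot: [-3.141, -0.518, 3.067]
contact_force: [-1.6, -1.5, 2.3]
opening: 0.154
grasp_force: 98.0
```

```bash
python3 - <<'E'
from h import *
q=sense();print(q['eef_pos'],q['contact_force'])
l=np.array([-80.53,.37,46.29]);print(q['eef_pos']+R.from_euler('xyz',q['tcp_rot']).apply(l))
E
```

```text
[576.34844166  84.18580917 179.47885018] [-1.55285597 -1.46810111  2.33357371]
[623.29832783  81.04174085  99.39261589]
```

Slightly deeper for margin, then retreat and return the pen.

Emit:
send_rows([
  [[0.0002,0,-0.001,0,0,0,-1],[0.0001,0,-0.0007,0,0,0,-1],[0,0,0,0,0,0,-1],[0,0,0,0,0,0,-1],[0,0,0,0,0,0,-1]],
])

```text
clock: 17.9
eef_pos: [576.7, 84.2, 177.8]
tcp_rot: [3.141, -0.518, 3.067]
contact_force: [-2.4, -1.8, 3.6]
opening: 0.158
grasp_force: 98.0
```

Emit:
send_rows([
  [[-0.002,0,0.01,0,0,0,-1],[0,0,0.03,0,0,0,-1],[0,0,0,0,0,0,-1]],
])

```text
clock: 18.2
eef_pos: [576.6, 84.6, 221.2]
tcp_rot: [3.14, -0.512, 3.068]
contact_force: [-0.4, 0.3, -0.2]
opening: 0.153
grasp_force: 98.1
```

```bash
python3 - <<'E'
from h import *
np.set_printoptions(suppress=True,precision=4)
q=sense();print(q['eef_pos'],q['tcp_rot'])
print('turn to rest pose',(R.from_euler('xyz',[-3.1406,.004,2.8347])*R.from_euler('xyz',q['tcp_rot']).inv()).as_rotvec(),np.array([494.96,-328.43,80.77])-q['eef_pos'])
E
```

```text
[576.5717  84.5871 221.1604] [ 3.1397 -0.5117  3.0677]
turn to rest pose [-0.1006 -0.507  -0.2271] [ -81.6117 -413.0171 -140.3904]
```

Emit:
send_rows([
  [[-0.0058,-0.0295,-0.002,-0.0039,-0.0518,0,-1],[-0.0058,-0.0295,-0.002,-0.0039,-0.0518,0,-1],[-0.0058,-0.0295,-0.002,-0.0039,-0.0518,0,-1],[-0.0058,-0.0295,-0.002,-0.0039,-0.0518,0,-1],[-0.0058,-0.0295,-0.002,-0.0039,-0.0518,0,-1],[-0.0058,-0.0295,-0.002,-0.0039,-0.0518,0,-1],[-0.0058,-0.0295,-0.002,-0.0039,-0.0518,0,-1],[-0.0058,-0.0295,-0.002,-0.0039,-0.0518,0,-1],[-0.0058,-0.0295,-0.002,-0.0039,-0.0518,0,-1],[-0.0058,-0.0295,-0.002,-0.0039,-0.0518,0,-1]],
])

```text
clock: 19.2
eef_pos: [516.7, -212.0, 197.9]
tcp_rot: [-3.141, 0.005, 3.067]
contact_force: [0.8, -0.2, -0.5]
opening: 0.151
grasp_force: 98.1
```

Emit:
send_rows([
  [[-0.0058,-0.0295,-0.002,0,0,-0.058,-1],[-0.0058,-0.0295,-0.002,0,0,-0.058,-1],[-0.0058,-0.0295,-0.002,0,0,-0.058,-1],[-0.0058,-0.0295,-0.002,0,0,-0.058,-1],[0,0,0,0,0,0,-1],[0,0,0,0,0,0,-1],[0,0,0,0,0,0,-1]],
])

```text
clock: 19.9
eef_pos: [493.7, -328.0, 189.6]
tcp_rot: [3.141, 0.002, 2.836]
contact_force: [-0.7, 0.6, -0.1]
opening: 0.16
grasp_force: 98.0
```

```bash
python3 - <<'E'
from h import *
np.set_printoptions(suppress=True,precision=4)
q=sense();print(q['eef_pos'],q['tcp_rot'])
print('turn to rest pose',(R.from_euler('xyz',[-3.1406,.004,2.8347])*R.from_euler('xyz',q['tcp_rot']).inv()).as_rotvec(),np.array([494.96,-328.43,80.77])-q['eef_pos'])
l=np.array([-80.53,.37,46.29])
T=R.from_euler('xyz',q['tcp_rot']);tip=q['eef_pos']+T.apply(l);tail=tip-155*np.array([.8255,-.262,-.5])
s=grab_frame('scene');print(proj(s,[tip,tail]))
save('ret',s['img'],6,(100,110,210,210))
E
```

```text
[ 493.6651 -328.0228  189.6423] [3.1412 0.0019 2.8358]
turn to rest pose [-0.0019 -0.0016 -0.0011] [   1.2949   -0.4072 -108.8723]
[[140.5159 205.9678]
 [118.6927 150.2183]]
```

View pics/ret.png

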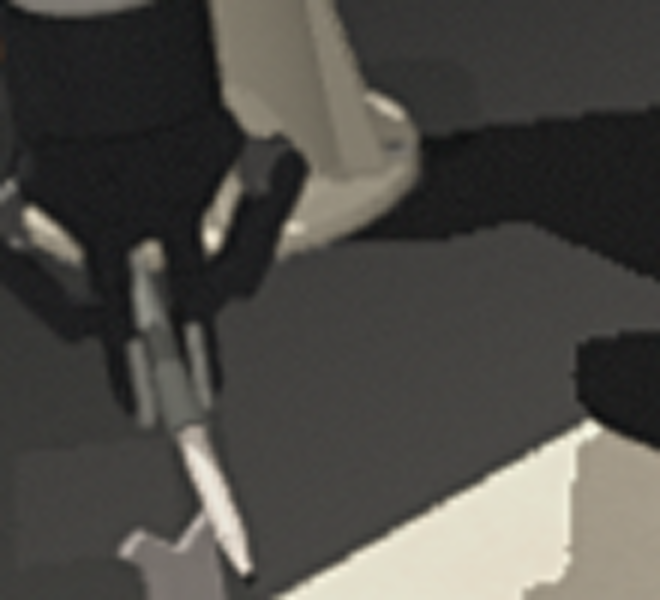

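Emit:
send_rows([
  [[0.0006,0,-0.035,0,0,0,-1],[0,0,-0.035,0,0,0,-1],[0,0,-0.022,0,0,0,-1],[0,0,-0.01,0,0,0,-1],[0,0,-0.004,0,0,0,-1],[0,0,-0.001,0,0,0,-1],[0,0,0,0,0,0,-1],[0,0,0,0,0,0,-1]],
])

```text
clock: 20.75
eef_pos: [494.8, -329.2, 83.8]
tcp_rot: [-3.141, 0.004, 2.835]
contact_force: [0.5, 0.4, -0.9]
opening: 0.159
grasp_force: 98.0
```

Emit:
send_rows([
  [[0,0,-0.001,0,0,0,-1],[0,0,0,0,0,0,-1]],
])

```text
clock: 20.95
eef_pos: [494.3, -329.0, 82.1]
tcp_rot: [-3.141, 0.003, 2.835]
contact_force: [0.5, -0.7, 0.0]
opening: 0.156
grasp_force: 98.0
```

Emit:
send_rows([
  [[0,0,-0.001,0,0,0,-1],[0,0,0,0,0,0,-1]],
])

```text
clock: 21.15
eef_pos: [494.5, -329.0, 81.0]
tcp_rot: [-3.141, 0.003, 2.835]
contact_force: [0.6, 1.8, 3.6]
opening: 0.159
grasp_force: 98.2
```

Emit:
send_rows([
  [[0,0,0,0,0,0,-0.5],[0,0,0,0,0,0,0],[0,0,0,0,0,0,1],[0,0,0,0,0,0,1],[0,0,0,0,0,0,1],[0,0,0.02,0,0,0,1],[0,0,0.04,0,0,0,1],[0,0,0.04,0,0,0,1],[0,0,0.04,0,0,0,1]],
])

```text
clock: 22.05
eef_pos: [493.8, -328.7, 222.0]
tcp_rot: [3.142, 0.001, 2.835]
contact_force: [0.2, -0.3, -0.1]
opening: 1.005
grasp_force: 0.0
```

Emit:
send_rows([
  [[0.0097,0.0355,-0.003,0,0,0.0466,1],[0.0097,0.0355,-0.003,0,0,0.0466,1],[0.0097,0.0355,-0.003,0,0,0.0466,1],[0.0097,0.0355,-0.003,0,0,0.0466,1],[0.0097,0.0355,-0.003,0,0,0.0466,1],[0.0097,0.0355,-0.003,-0.0031,-0.0419,0,1],[0.0097,0.0355,-0.003,-0.0031,-0.0419,0,1],[0.0097,0.0355,-0.003,-0.0031,-0.0419,0,1],[0.0097,0.0355,-0.003,-0.0031,-0.0419,0,1],[0.0097,0.0355,-0.003,-0.0031,-0.0419,0,1]],
], grip_force=40)

```text
clock: 23.05
eef_pos: [591.3, 27.6, 190.8]
tcp_rot: [3.141, 0.214, 3.068]
contact_force: [0.3, 0.5, -0.1]
opening: 1.002
grasp_force: 0.0
```

Emit:
send_rows([
  [[0.0097,0.0355,-0.003,0,0,0,1],[0.0097,0.0355,-0.003,0,0,0,1],[0,0,0,0,0,0,1],[0,0,0,0,0,0,1]],
])

```text
clock: 23.45
eef_pos: [610.2, 97.9, 184.4]
tcp_rot: [-3.141, 0.211, 3.07]
contact_force: [-0.1, -0.4, -0.2]
opening: 1.0
grasp_force: 0.0
```

```bash
cat >> h.py <<'E'
def tan(f,n,zs=(15.,)):
    m=cv2.inRange(cv2.cvtColor(f['img'],cv2.COLOR_RGB2HSV),(8,90,70),(25,255,255))
    for c in cv2.findContours(m,cv2.RETR_EXTERNAL,cv2.CHAIN_APPROX_NONE)[0]:
        if cv2.contourArea(c)>50:
            (u,v),ax,an=cv2.fitEllipse(c)
            if ax[1]<30 and u<340:print(n,round(u,1),round(v,1),np.round(ax,1),[onz(f,[[u,v]],z)[0,:2].round(1) for z in zs])
E
python3 - <<'E'
from h import *
np.set_printoptions(suppress=True,precision=4)
q=sense();print(q['eef_pos'],q['tcp_rot'],(R.from_euler('xyz',[-3.1403,.2080,3.0685])*R.from_euler('xyz',q['tcp_rot']).inv()).as_rotvec())
t=grab_frame('top');s=grab_frame('scene');tan(t,'top');tan(s,'scene')
z=lambda f,x,y,w,h,k:cv2.resize(f['img'][y:y+h,x:x+w],None,fx=k,fy=k,interpolation=cv2.INTER_CUBIC)
a=z(t,275,180,100,75,4);b=np.hstack([z(t,335,215,40,60,5),z(s,115,180,40,60,5)])
save('chk',np.vstack([a,b]))
E
```

```text
[610.2289  97.8611 184.3748] [-3.1411  0.2113  3.0698] [-0.0006  0.0033 -0.0015]
top 284.4 202.2 [15.6 16.4] [array([ 631.9, -124.5])]
top 148.3 167.2 [18.  19.3] [array([741.1, 300.5])]
scene 235.3 219.9 [11.5 20.2] [array([ 633.9, -126. ])]
scene 288.7 159.0 [ 6.  18.5] [array([530.9, 225.4])]
```

View pics/chk.png

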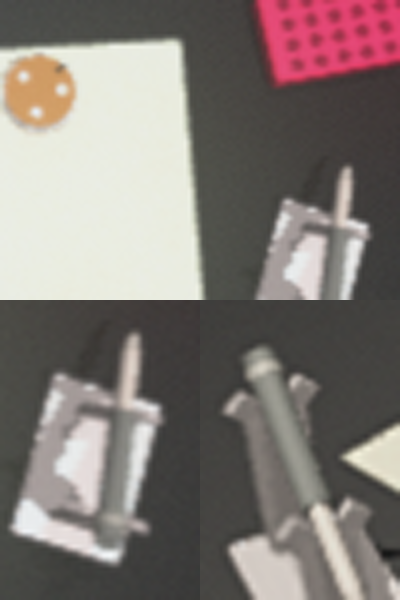

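The pen is back in both notches. Dish3 is now at about (632.5,-125.2). Next I take dish2 off the stage.

Emit:
send_rows([
  [[0.0085,-0.0007,-0.036,0,0,0,1],[0.0065,0,-0.028,0,0,0,1],[0.0035,0,-0.013,0,0,0,1],[0.0011,0,-0.006,0,0,0,1],[0,0,0,0,0,0,1],[0,0,0,0,0,0,0.6],[0,0,0,0,0,0,-1],[0,0,0,0,0,0,-1],[0,0,0,0,0,0,-1],[0,0,0,0,0,0,-1]],
])

```text
clock: 24.55
eef_pos: [630.6, 96.6, 102.4]
tcp_rot: [3.141, 0.213, 3.068]
contact_force: [0.6, 0.3, 1.6]
opening: 0.681
grasp_force: 43.0
```

Emit:
send_rows([
  [[0,0,0,0,0,0,-1],[0,0,0,0,0,0,-1],[-0.002,0,0.01,0,0,0,-1],[-0.005,0,0.025,0,0,0,-1],[-0.008,0,0.04,0,0,0,-1],[0,0,0,0,0,0,-1],[0,0,0,0,0,0,-1]],
])

```text
clock: 25.25
eef_pos: [615.2, 96.5, 177.9]
tcp_rot: [3.141, 0.214, 3.068]
contact_force: [-1.2, -0.1, 0.0]
opening: 0.682
grasp_force: 43.0
```

Emit:
send_rows([
  [[-0.0123,0.0301,-0.0035,0.0026,0.0355,0,-1],[-0.0123,0.0301,-0.0035,0.0026,0.0355,0,-1],[-0.0123,0.0301,-0.0035,0.0026,0.0355,0,-1],[-0.0123,0.0301,-0.0035,0.0026,0.0355,0,-1],[-0.0123,0.0301,-0.0035,0.0026,0.0355,0,-1],[-0.0123,0.0301,-0.0035,0.0026,0.0355,0,-1],[-0.0123,0.0301,-0.0035,0,0,0,-1],[-0.0123,0.0301,-0.0035,0,0,0,-1],[0,0,0,0,0,0,-1],[0,0,0,0,0,0,-1]],
])

```text
clock: 26.25
eef_pos: [515.7, 337.2, 147.2]
tcp_rot: [-3.14, -0.004, 3.069]
contact_force: [-0.4, -0.3, -0.3]
opening: 0.679
grasp_force: 43.1
```

Emit:
send_rows([
  [[0,0,-0.04,0,0,0,-1],[0,0,-0.035,0,0,0,-1],[0,0,-0.02,0,0,0,-1],[0,0,-0.008,0,0,0,-1],[0,0,0,0,0,0,-1],[0,0,0,0,0,0,-1]],
])

```text
clock: 26.85
eef_pos: [517.4, 336.8, 46.1]
tcp_rot: [3.142, -0.001, 3.067]
contact_force: [0.1, 0.5, 0.2]
opening: 0.684
grasp_force: 45.0
```

```bash
python3 - <<'E'
from h import *
q=sense();print(q['eef_pos'],q['tcp_rot'],q['contact_force'])
E
```

```text
[517.37629753 336.80579947  46.1185515 ] [ 3.14153412e+00 -1.13639681e-03  3.06694602e+00] [0.10481693 0.53188145 0.16987934]
```

Emit:
send_rows([
  [[0,0,-0.003,0,0,0,-1],[0,0,0,0,0,0,-1]],
])

```text
clock: 27.05
eef_pos: [517.2, 337.3, 43.2]
tcp_rot: [3.141, -0.001, 3.068]
contact_force: [-0.5, -1.1, 0.4]
opening: 0.68
grasp_force: 45.0
```

Emit:
send_rows([
  [[0,0,-0.001,0,0,0,-1],[0,0,0,0,0,0,-1]],
])

```text
clock: 27.25
eef_pos: [517.2, 337.4, 43.0]
tcp_rot: [3.141, -0.001, 3.068]
contact_force: [-2.3, -1.1, 8.9]
opening: 0.68
grasp_force: 45.8
```

Emit:
send_rows([
  [[0,0,-0.0005,0,0,0,-1],[0,0,0,0,0,0,-1]],
])

```text
clock: 27.45
eef_pos: [517.2, 337.4, 42.9]
tcp_rot: [3.141, -0.001, 3.068]
contact_force: [-2.4, -2.6, 13.6]
opening: 0.68
grasp_force: 46.3
```

Emit:
send_rows([
  [[0,0,0.001,0,0,0,0],[0,0,0,0,0,0,1],[0,0,0,0,0,0,1],[0,0,0.02,0,0,0,1],[0,0,0.04,0,0,0,1],[0,0,0.045,0,0,0,1],[0,0,0.045,0,0,0,1],[0,0,0,0,0,0,1]],
])

```text
clock: 28.25
eef_pos: [519.7, 339.3, 198.7]
tcp_rot: [3.136, 0.007, 3.068]
contact_force: [-0.3, 0.9, 0.3]
opening: 1.002
grasp_force: 0.0
```

```bash
python3 - <<'E'
from h import *
q=sense();print(q['eef_pos'],q['tcp_rot'],q['contact_force'])
t=grab_frame('top');s=grab_frame('scene');tan(t,'top',(15,40));tan(s,'scene',(15,40))
E
```

```text
[519.74794601 339.2839539  198.66250704] [3.13554666 0.00659329 3.06788549] [-0.27923597  0.90424278  0.33287784]
top 129.5 240.8 [13.5 18. ] [array([511.1, 344.6]), array([509.3, 336.6])]
top 284.5 202.2 [15.8 16.4] [array([ 631.8, -124.7]), array([ 627.5, -123.1])]
top 148.4 167.1 [18.2 19.1] [array([741.2, 300.3]), array([734.6, 293.2])]
scene 235.0 219.7 [11.7 20.3] [array([ 632.8, -125.7]), array([ 657.2, -149.8])]
scene 305.9 139.0 [ 6.4 15. ] [array([483.2, 384.4]), array([513.4, 340.6])]
```

Emit:
send_rows([
  [[0.0096,-0.0385,0,0,0,0,1],[0.0096,-0.0385,0,0,0,0,1],[0.0096,-0.0385,0,0,0,0,1],[0.0096,-0.0385,0,0,0,0,1],[0.0096,-0.0385,0,0,0,0,1],[0.0096,-0.0385,0,0,0,0,1],[0.0096,-0.0385,0,0,0,0,1],[0.0096,-0.0385,0,0,0,0,1],[0.0096,-0.0385,0,0,0,0,1],[0.0096,-0.0385,0,0,0,0,1]],
])

```text
clock: 29.35
eef_pos: [611.7, -49.3, 189.9]
tcp_rot: [-3.141, -0.005, 3.068]
contact_force: [0.7, 0.4, 0.6]
opening: 1.002
grasp_force: 0.0
```

Emit:
send_rows([
  [[0.0096,-0.0385,-0.02,0,0,0,1],[0.0096,-0.0388,-0.03,0,0,0,1],[0,0,0,0,0,0,1],[0,0,0,0,0,0,1],[0,0,0,0,0,0,1]],
])

```text
clock: 29.85
eef_pos: [631.4, -124.3, 141.4]
tcp_rot: [3.141, -0.003, 3.068]
contact_force: [-0.3, 0.7, -0.0]
opening: 0.996
grasp_force: 0.0
```

```bash
python3 - <<'E'
from h import *
q=sense();print(q['eef_pos'],q['tcp_rot'],q['contact_force'])
s=grab_frame('scene');tan(s,'scene',(15,40))
E
```

```text
[ 631.38971422 -124.26004722  141.39144268] [ 3.14130540e+00 -3.12990575e-03  3.06807114e+00] [-0.33345975  0.65792818 -0.02602858]
scene 235.0 219.7 [11.7 20.2] [array([ 632.7, -125.8]), array([ 657.1, -149.8])]
scene 306.0 138.9 [ 6.4 15.9] [array([483.1, 385.3]), array([513.3, 341.4])]
```

Emit:
send_rows([
  [[0.0008,-0.0007,-0.04,0,0,0,1],[0,0,-0.04,0,0,0,1],[0,0,-0.03,0,0,0,1],[0,0,-0.009,0,0,0,1],[0,0,-0.005,0,0,0,1],[0,0,0,0,0,0,0.6],[0,0,0,0,0,0,-1],[0,0,0,0,0,0,-1],[0,0,0,0,0,0,-1],[0,0,0,0,0,0,-1]],
])

```text
clock: 30.9
eef_pos: [634.0, -125.7, 20.5]
tcp_rot: [-3.141, 0.001, 3.068]
contact_force: [-1.1, 1.7, 4.5]
opening: 0.678
grasp_force: 41.7
```

Emit:
send_rows([
  [[0,0,0,0,0,0,-1],[0,0,0,0,0,0,-1],[0,0,0.03,0,0,0,-1],[0,0,0.05,0,0,0,-1],[0,0,0.05,0,0,0,-1],[0,0,0.03,0,0,0,-1],[0,0,0,0,0,0,-1],[0,0,0,0,0,0,-1]],
])

```text
clock: 31.7
eef_pos: [633.3, -125.9, 180.2]
tcp_rot: [-3.141, 0.002, 3.068]
contact_force: [-0.1, -0.3, -0.7]
opening: 0.679
grasp_force: 43.0
```

Emit:
send_rows([
  [[-0.0021,0.0278,0.0025,-0.002,-0.0263,0,-1],[-0.0021,0.0278,0.0025,-0.002,-0.0263,0,-1],[-0.0021,0.0278,0.0025,-0.002,-0.0263,0,-1],[-0.0021,0.0278,0.0025,-0.002,-0.0263,0,-1],[-0.0021,0.0278,0.0025,-0.002,-0.0263,0,-1],[-0.0021,0.0278,0.0025,-0.002,-0.0263,0,-1],[-0.0021,0.0278,0.0025,-0.002,-0.0263,0,-1],[-0.0021,0.0278,0.0025,-0.002,-0.0263,0,-1],[0,0,0,0,0,0,-1],[0,0,0,0,0,0,-1]],
])

```text
clock: 32.7
eef_pos: [615.0, 97.0, 197.0]
tcp_rot: [-3.14, 0.207, 3.07]
contact_force: [-1.0, -0.6, -0.2]
opening: 0.677
grasp_force: 43.1
```

Emit:
send_rows([
  [[0.003,0,-0.026,0,0,0,-1],[0.004,0,-0.03,0,0,0,-1],[0.0033,0,-0.018,0,0,0,-1],[0.0016,0,-0.0074,0,0,0,-1],[0,0,0,0,0,0,-1],[0,0,0,0,0,0,-1]],
])

```text
clock: 33.3
eef_pos: [628.3, 96.2, 117.3]
tcp_rot: [-3.141, 0.21, 3.067]
contact_force: [0.7, -0.0, 0.3]
opening: 0.676
grasp_force: 43.1
```

```bash
python3 - <<'E'
from h import *
q=sense();print(q['eef_pos'],q['tcp_rot'],q['contact_force'])
E
```

```text
[628.25426976  96.16876944 117.25821188] [-3.14094945  0.20977682  3.06725865] [ 0.73310698 -0.01842038  0.31214785]
```

Emit:
send_rows([
  [[0.0008,0,-0.006,0,0,0,-1],[0.0004,0,-0.003,0,0,0,-1],[0,0,0,0,0,0,-1]],
])

```text
clock: 33.6
eef_pos: [628.9, 96.6, 107.7]
tcp_rot: [-3.141, 0.209, 3.068]
contact_force: [-1.2, 0.6, -0.1]
opening: 0.676
grasp_force: 43.1
```

Emit:
send_rows([
  [[0.0002,0,-0.0015,0,0,0,-1],[0,0,0,0,0,0,-1]],
])

```text
clock: 33.8
eef_pos: [629.2, 96.7, 106.3]
tcp_rot: [-3.141, 0.209, 3.068]
contact_force: [0.9, -0.6, 0.1]
opening: 0.676
grasp_force: 43.1
```

Emit:
send_rows([
  [[0.0002,0,-0.0015,0,0,0,-1],[0,0,0,0,0,0,-1]],
])

```text
clock: 34.0
eef_pos: [629.6, 96.7, 104.9]
tcp_rot: [-3.141, 0.21, 3.068]
contact_force: [-1.2, -0.4, 1.2]
opening: 0.677
grasp_force: 43.3
```

Emit:
send_rows([
  [[0.0002,0,-0.001,0,0,0,-1],[0,0,0,0,0,0,-1]],
])

```text
clock: 34.2
eef_pos: [629.8, 96.7, 103.9]
tcp_rot: [-3.141, 0.21, 3.068]
contact_force: [-1.0, 0.6, 3.1]
opening: 0.679
grasp_force: 43.4
```

Emit:
send_rows([
  [[-0.0002,0,0.001,0,0,0,-1],[0,0,0,0,0,0,1],[0,0,0,0,0,0,1],[0,0,0,0,0,0,1],[-0.002,0,0.01,0,0,0,1],[-0.006,0,0.03,0,0,0,1],[-0.01,0,0.046,0,0,0,1]],
])

```text
clock: 34.9
eef_pos: [609.7, 96.3, 189.7]
tcp_rot: [-3.14, 0.205, 3.068]
contact_force: [1.7, 0.4, 0.9]
opening: 0.997
grasp_force: 0.0
```

Emit:
send_rows([
  [[-0.0098,-0.0354,0,0.0031,0.0415,0,1],[-0.0098,-0.0354,0,0.0031,0.0415,0,1],[-0.0098,-0.0354,0,0.0031,0.0415,0,1],[-0.0098,-0.0354,0,0.0031,0.0415,0,1],[-0.0098,-0.0354,0,0.0031,0.0415,0,1],[-0.0098,-0.0354,0,0,0,-0.0468,1],[-0.0098,-0.0354,0,0,0,-0.0468,1],[-0.0098,-0.0354,0,0,0,-0.0468,1],[-0.0098,-0.0354,0,0,0,-0.0468,1],[-0.0098,-0.0354,0,0,0,-0.0468,1]],
])

```text
clock: 35.9
eef_pos: [512.8, -258.7, 191.6]
tcp_rot: [-3.141, 0.002, 2.832]
contact_force: [1.5, 0.3, 0.1]
opening: 1.0
grasp_force: 0.0
```

Emit:
send_rows([
  [[-0.0098,-0.0354,0,0,0,0,1],[-0.0098,-0.0354,0,0,0,0,1],[0,0,0,0,0,0,1],[0,0,0,0,0,0,1],[0,0,0,0,0,0,1]],
])

```text
clock: 36.4
eef_pos: [493.9, -327.3, 191.0]
tcp_rot: [-3.141, 0.001, 2.834]
contact_force: [0.1, 0.3, 1.3]
opening: 1.001
grasp_force: 0.0
```

```bash
python3 - <<'E'
from h import *
np.set_printoptions(suppress=True,precision=4)
q=sense();print(q['eef_pos'],q['tcp_rot'])
print((R.from_euler('xyz',[np.pi,0,2.8347])*R.from_euler('xyz',q['tcp_rot']).inv()).as_rotvec())
t=grab_frame('top');s=grab_frame('scene');tan(t,'top',(40,100.7));tan(s,'scene',(40,100.7))
# white colonies & index inside the dish3 disc, top view, 8x
x0,y0=190,178;im=cv2.resize(t['img'][y0:y0+40,x0:x0+40],None,fx=8,fy=8,interpolation=cv2.INTER_CUBIC)
hsv=cv2.cvtColor(im,cv2.COLOR_RGB2HSV)
m=cv2.inRange(hsv,(8,70,70),(25,255,255));c=max(cv2.findContours(m,cv2.RETR_EXTERNAL,cv2.CHAIN_APPROX_NONE)[0],key=cv2.contourArea)
(u,v),ax,an=cv2.fitEllipse(c);disc=np.zeros(m.shape,np.uint8);cv2.ellipse(disc,((u,v),(ax[0]*.92,ax[1]*.92),an),255,-1)
w=cv2.bitwise_and(cv2.inRange(hsv,(0,0,150),(179,75,255)),disc);k=cv2.bitwise_and(cv2.inRange(hsv,(0,0,0),(179,255,140)),disc)
pts=[('ctr',u,v)]
for n,mm in(('col',w),('idx',k)):
    N,_,st,ce=cv2.connectedComponentsWithStats(mm)
    pts+=[(n,*ce[i]) for i in range(1,N) if st[i,4]>60]
n=np.array([-.2079,.0156,.978]);p0=np.array([632.5,96.3,86])+15*n
uu=np.array([.975,-.073,.208]);vv=np.cross(n,uu)
cc,d=ray(t,[((a+.5)/8-.5+x0,(b+.5)/8-.5+y0) for _,a,b in pts])
P=cc+d*(((p0-cc)@n)/(d@n))[:,None]
for (nm,a,b),p in zip(pts,P):
    r=p-P[0];print(nm,round(a),round(b),p.round(1),np.degrees(np.arctan2(r@vv,r@uu)).round(1),np.linalg.norm(r).round(1))
save('d3',np.hstack([im,cv2.resize(s['img'][145:185,265:305],None,fx=8,fy=8,interpolation=cv2.INTER_CUBIC)]))
E
```

```text
[ 493.9167 -327.2815  191.0149] [-3.1415  0.0013  2.8342]
[0.0005 0.0012 0.0005]
top 129.1 239.5 [16.8 18.1] [array([513. , 338.1]), array([508.4, 318.5])]
top 208.8 197.9 [16.4 17.1] [array([639.7, 105.2]), array([628.6,  97.5])]
top 148.3 167.1 [18.  19.1] [array([734.7, 293.3]), array([718.8, 276. ])]
scene 289.1 159.5 [ 5.  17.2] [array([562.3, 186.3]), array([630.8,  95. ])]
scene 306.0 138.9 [ 6.4 15.9] [array([513.3, 341.4]), array([586.6, 235. ])]
ctr 155 163 [628.4  97.4 100.5] 0.0 0.0
col 119 133 [639.1 110.3 102.5] 54.0 16.9
col 201 161 [629.2  80.7 100.9] -83.0 16.7
col 145 210 [612.1 101.   96.9] 172.0 17.1
```

Dish3 lies centred on the stage. Its colonies match index −37°: c1 (629.5,80.3,101.1), c2 (612.4,100.7,97.1), c3 (639.6,110.0,102.7).

Emit:
send_rows([
  [[0,-0.0007,-0.04,0,0,0,1],[0,0,-0.04,0,0,0,1],[0,0,-0.021,0,0,0,1],[0,0,-0.01,0,0,0,1],[0,0,0,0,0,0,0],[0,0,0,0,0,0,-0.5],[0,0,0,0,0,0,-1],[0,0,0,0,0,0,-1],[0,0,0,0,0,0,-1],[0,0,0,0,0,0,-1]],
], grip_force=100)

```text
clock: 37.5
eef_pos: [494.4, -329.0, 80.6]
tcp_rot: [-3.141, 0.003, 2.834]
contact_force: [0.6, 2.2, 5.6]
opening: 0.158
grasp_force: 97.4
```

Emit:
send_rows([
  [[0,0,0,0,0,0,-1],[0,0,0,0,0,0,-1],[0,0,0,0,0,0,-1]],
])

```text
clock: 37.8
eef_pos: [494.4, -329.0, 80.6]
tcp_rot: [-3.141, 0.003, 2.834]
contact_force: [-0.0, 1.7, 6.0]
opening: 0.16
grasp_force: 97.5
```

```bash
python3 - <<'E'
from h import *
q=sense();print(q['eef_pos'],q['tcp_rot'],q['contact_force'])
l=tiprel(q['eef_pos'],q['tcp_rot'],[572,-352.5,34.8]);print(l)
E
```

```text
[ 494.42771575 -329.02002079   80.57051479] [-3.14101099e+00  2.72156882e-03  2.83380666e+00] [-0.04381729  1.66352388  5.98074925]
[-80.91528019   1.15065361  45.99023983]
```

Emit:
send_rows([
  [[0,0,0.005,0,0,0,-1],[0,0,0.01,0,0,0,-1],[0,0,0.02,0,0,0,-1],[0,0,0.035,0,0,0,-1],[0,0,0.04,0,0,0,-1],[0.0063,0.0295,0.0022,0,0,0.058,-1],[0.0063,0.0295,0.0022,0,0,0.058,-1],[0.0063,0.0295,0.0022,0,0,0.058,-1],[0.0063,0.0295,0.0022,0,0,0.058,-1],[0,0,0,0,0,0,-1]],
])

```text
clock: 38.8
eef_pos: [519.4, -208.3, 199.5]
tcp_rot: [3.142, 0.002, 3.07]
contact_force: [1.0, -0.2, -0.7]
opening: 0.156
grasp_force: 97.5
```

Emit:
send_rows([
  [[0.0063,0.0295,0.0022,0.0039,0.0518,0,-1],[0.0063,0.0295,0.0022,0.0039,0.0518,0,-1],[0.0063,0.0295,0.0022,0.0039,0.0518,0,-1],[0.0063,0.0295,0.0022,0.0039,0.0518,0,-1],[0.0063,0.0295,0.0022,0.0039,0.0518,0,-1],[0.0063,0.0295,0.0022,0.0039,0.0518,0,-1],[0.0063,0.0295,0.0022,0.0039,0.0518,0,-1],[0.0063,0.0295,0.0022,0.0039,0.0518,0,-1],[0.0063,0.0295,0.0022,0.0039,0.0518,0,-1],[0.0063,0.0295,0.0022,0.0039,0.0518,0,-1]],
])

```text
clock: 39.8
eef_pos: [582.5, 84.5, 221.1]
tcp_rot: [-3.14, -0.52, 3.064]
contact_force: [0.6, 0.2, -0.6]
opening: 0.158
grasp_force: 97.4
```

Emit:
send_rows([
  [[0,0,0,0,0,0,-1],[0,0,0,0,0,0,-1],[0,0,0,0,0,0,-1]],
])

```text
clock: 40.1
eef_pos: [581.8, 82.9, 220.7]
tcp_rot: [-3.14, -0.518, 3.065]
contact_force: [1.1, 0.2, -0.8]
opening: 0.156
grasp_force: 97.6
```

```bash
cat > tip.py <<'E'
from h import *
q=sense();print(q['eef_pos'],q['tcp_rot'],q['contact_force'])
tip=q['eef_pos']+R.from_euler('xyz',q['tcp_rot']).apply([-80.9,.8,46.1]);print('tip',tip.round(1))
for n,c in(('c1',(629.5,80.4,101.1)),('c2',(612.4,100.8,97.1)),('c3',(639.5,110.1,102.7))):print(n,(np.array(c)-tip).round(1))
E
python3 tip.py
```

```text
[581.83056553  82.93034956 220.698138  ] [-3.14004512 -0.5177611   3.06453137] [ 1.07516898  0.18966144 -0.8082681 ]
tip [629.2  80.  140.6]
c1 [  0.3   0.4 -39.5]
c2 [-16.8  20.8 -43.5]
c3 [ 10.3  30.1 -37.9]
```

Emit:
send_rows([
  [[0,0,-0.015,0,0,0,-1],[0,0,-0.013,0,0,0,-1],[0,0,-0.006,0,0,0,-1],[0,0,-0.002,0,0,0,-1],[0,0,0,0,0,0,-1]],
])

```text
clock: 40.6
eef_pos: [581.8, 84.0, 184.1]
tcp_rot: [-3.141, -0.519, 3.066]
contact_force: [0.2, 0.5, -0.8]
opening: 0.153
grasp_force: 97.5
```

Emit:
send_rows([
  [[0.0002,0,-0.0015,0,0,0,-1],[0.0002,0,-0.0015,0,0,0,-1],[0,0,0,0,0,0,-1]],
])

```text
clock: 40.9
eef_pos: [582.5, 84.2, 181.8]
tcp_rot: [-3.141, -0.518, 3.066]
contact_force: [-0.4, 0.2, 1.7]
opening: 0.157
grasp_force: 97.5
```

```bash
python3 tip.py
```

```text
[582.49171917  84.17342507 181.81550373] [-3.14075744 -0.51790995  3.06583333] [-0.43098287  0.24054027  1.73844985]
tip [629.9  81.3 101.7]
c1 [-0.4 -0.9 -0.6]
c2 [-17.5  19.5  -4.6]
c3 [ 9.6 28.8  1. ]
```

Tip within 1 mm of c1 laterally, so I press deeper and hold.

Emit:
send_rows([
  [[0.0002,-0.0003,-0.0012,0,0,0,-1],[0.0002,-0.0003,-0.001,0,0,0,-1],[0,0,0,0,0,0,-1],[0,0,0,0,0,0,-1],[0,0,0,0,0,0,-1]],
])

```text
clock: 41.4
eef_pos: [582.8, 83.7, 179.5]
tcp_rot: [-3.141, -0.518, 3.066]
contact_force: [-1.1, 1.5, 2.7]
opening: 0.159
grasp_force: 97.9
```

```bash
python3 tip.py
```

```text
[582.81188724  83.73886538 179.54844578] [-3.14110285 -0.51809604  3.06601718] [-1.13115858  1.50403113  2.72474225]
tip [630.2  80.9  99.4]
c1 [-0.7 -0.5  1.7]
c2 [-17.8  19.9  -2.3]
c3 [ 9.3 29.2  3.3]
```

Emit:
send_rows([
  [[0.0001,0,-0.0008,0,0,0,-1],[0,0,0,0,0,0,-1],[0,0,0,0,0,0,-1]],
])

```text
clock: 41.7
eef_pos: [582.8, 83.7, 178.8]
tcp_rot: [-3.141, -0.518, 3.066]
contact_force: [-1.7, 1.1, 5.6]
opening: 0.155
grasp_force: 98.0
```

Emit:
send_rows([
  [[-0.002,0,0.01,0,0,0,-1],[-0.0088,0.01,-0.002,0,0,0,-1],[-0.0088,0.01,-0.002,0,0,0,-1],[0,0,0,0,0,0,-1],[0.0008,0,-0.004,0,0,0,-1],[0.0004,0,-0.002,0,0,0,-1],[0.0004,0,-0.002,0,0,0,-1],[0.0002,0,-0.0012,0,0,0,-1],[0,0,0,0,0,0,-1],[0,0,0,0,0,0,-1]],
])

```text
clock: 42.7
eef_pos: [565.1, 103.5, 175.6]
tcp_rot: [-3.141, -0.518, 3.066]
contact_force: [-2.4, 0.5, 3.2]
opening: 0.155
grasp_force: 98.0
```

```bash
python3 tip.py
```

```text
[565.09203169 103.53440611 175.55056716] [-3.14089938 -0.51841368  3.0657352 ] [-2.44521471  0.54427169  3.19296731]
tip [612.4 100.7  95.4]
c1 [ 17.1 -20.3   5.7]
c2 [-0.   0.1  1.7]
c3 [27.1  9.4  7.3]
```

Right on c2. I press a touch deeper, hold, then go to c3.

Emit:
send_rows([
  [[0.0001,0,-0.0008,0,0,0,-1],[0,0,0,0,0,0,-1],[0,0,0,0,0,0,-1]],
])

```text
clock: 43.0
eef_pos: [565.1, 103.6, 174.8]
tcp_rot: [-3.141, -0.518, 3.066]
contact_force: [-2.5, 1.9, 5.2]
opening: 0.157
grasp_force: 98.0
```

Emit:
send_rows([
  [[-0.002,0,0.012,0,0,0,-1],[0.0136,0.0047,0.0028,0,0,0,-1],[0.0136,0.0047,0.0028,0,0,0,-1],[0,0,0,0,0,0,-1],[0.0008,0,-0.006,0,0,0,-1],[0.0004,0,-0.002,0,0,0,-1],[0.0004,0,-0.002,0,0,0,-1],[0.0002,0,-0.0012,0,0,0,-1],[0,0,0,0,0,0,-1],[0,0,0,0,0,0,-1]],
])

```text
clock: 44.0
eef_pos: [591.9, 112.8, 181.2]
tcp_rot: [-3.14, -0.519, 3.066]
contact_force: [-2.1, -0.2, 3.3]
opening: 0.156
grasp_force: 98.0
```

```bash
python3 tip.py
```

```text
[591.93165348 112.80227981 181.20473015] [-3.14042608 -0.51868104  3.06560458] [-2.13611577 -0.15042666  3.26924131]
tip [639.3 109.9 101.1]
c1 [ -9.8 -29.5   0. ]
c2 [-26.9  -9.1  -4. ]
c3 [0.2 0.2 1.6]
```

Emit:
send_rows([
  [[0.0001,0,-0.0008,0,0,0,-1],[0,0,0,0,0,0,-1],[0,0,0,0,0,0,-1],[-0.002,0,0.01,0,0,0,-1],[0,0,0.03,0,0,0,-1]],
])

```text
clock: 44.5
eef_pos: [589.0, 112.9, 218.3]
tcp_rot: [-3.14, -0.522, 3.065]
contact_force: [-0.4, 0.8, -0.6]
opening: 0.151
grasp_force: 98.0
```

Emit:
send_rows([
  [[-0.007,-0.0315,-0.0022,-0.0039,-0.0518,0,-1],[-0.007,-0.0315,-0.0022,-0.0039,-0.0518,0,-1],[-0.007,-0.0315,-0.0022,-0.0039,-0.0518,0,-1],[-0.007,-0.0315,-0.0022,-0.0039,-0.0518,0,-1],[-0.007,-0.0315,-0.0022,-0.0039,-0.0518,0,-1],[-0.007,-0.0315,-0.0022,-0.0039,-0.0518,0,-1],[-0.007,-0.0315,-0.0022,-0.0039,-0.0518,0,-1],[-0.007,-0.0315,-0.0022,-0.0039,-0.0518,0,-1],[-0.007,-0.0315,-0.0022,-0.0039,-0.0518,0,-1],[-0.007,-0.0315,-0.0022,-0.0039,-0.0518,0,-1]],
])

```text
clock: 45.5
eef_pos: [520.4, -203.3, 198.8]
tcp_rot: [-3.14, 0.005, 3.066]
contact_force: [0.1, 0.3, -0.2]
opening: 0.153
grasp_force: 98.1
```

Emit:
send_rows([
  [[-0.007,-0.0315,-0.0022,0,0,-0.058,-1],[-0.007,-0.0315,-0.0022,0,0,-0.058,-1],[-0.007,-0.0315,-0.0022,0,0,-0.058,-1],[-0.007,-0.0315,-0.0022,0,0,-0.058,-1],[0,0,0,0,0,0,-1],[0,0,0,0,0,0,-1],[0,0,0,0,0,0,-1]],
])

```text
clock: 46.2
eef_pos: [492.5, -327.3, 189.6]
tcp_rot: [-3.141, 0.002, 2.835]
contact_force: [0.3, -0.2, 0.2]
opening: 0.157
grasp_force: 98.0
```

```bash
python3 - <<'E'
from h import *
np.set_printoptions(suppress=True,precision=4)
q=sense();print(q['eef_pos'],q['tcp_rot'])
print((R.from_euler('xyz',[-3.141,.0027,2.8338])*R.from_euler('xyz',q['tcp_rot']).inv()).as_rotvec(),np.array([494.43,-329.02,80.57])-q['eef_pos'])
E
```

```text
[ 492.52   -327.3443  189.5512] [-3.1414  0.0015  2.8347]
[-0.0007 -0.001  -0.0009] [   1.91     -1.6757 -108.9812]
```

Emit:
send_rows([
  [[0.0014,-0.0008,-0.035,0,0,0,-1],[0,0,-0.035,0,0,0,-1],[0,0,-0.022,0,0,0,-1],[0,0,-0.01,0,0,0,-1],[0,0,-0.004,0,0,0,-1],[0,0,-0.001,0,0,0,-1],[0,0,0,0,0,0,-1],[0,0,0,0,0,0,-1]],
])

```text
clock: 47.0
eef_pos: [494.4, -329.2, 83.5]
tcp_rot: [-3.141, 0.003, 2.834]
contact_force: [-0.2, -0.3, 0.1]
opening: 0.159
grasp_force: 98.0
```

Emit:
send_rows([
  [[0,0,-0.001,0,0,0,-1],[0,0,-0.001,0,0,0,-1],[0,0,0,0,0,0,-1]],
])

```text
clock: 47.3
eef_pos: [494.2, -329.0, 80.9]
tcp_rot: [-3.141, 0.003, 2.834]
contact_force: [0.0, 1.9, 3.6]
opening: 0.154
grasp_force: 98.1
```

Release, then head back to the stage and check dish3 and dish2 while travelling.

Emit:
send_rows([
  [[0,0,0,0,0,0,-0.5],[0,0,0,0,0,0,0],[0,0,0,0,0,0,1],[0,0,0,0,0,0,1],[0,0,0,0,0,0,1],[0,0,0.02,0,0,0,1],[0,0,0.04,0,0,0,1],[0,0,0.04,0,0,0,1],[0,0,0.04,0,0,0,1]],
], grip_force=40)

```text
clock: 48.2
eef_pos: [493.4, -328.7, 221.7]
tcp_rot: [-3.141, 0.001, 2.834]
contact_force: [0.1, -0.7, -0.6]
opening: 0.998
grasp_force: 0.0
```

```bash
python3 - <<'E'
from h import *
t=grab_frame('top');s=grab_frame('scene');tan(t,'top',(15,40,100.7));tan(s,'scene',(15,40,100.7))
E
```

```text
top 129.1 239.5 [16.8 18.1] [array([515. , 346.2]), array([513. , 338.1]), array([508.4, 318.5])]
top 208.7 198.6 [16.  17.3] [array([642.2, 108.7]), array([637.6, 105.5]), array([626.6,  97.8])]
top 148.3 167.1 [18.1 19.2] [array([741.1, 300.6]), array([734.6, 293.5]), array([718.6, 276.2])]
scene 288.7 159.4 [ 5.  17.2] [array([532.8, 223.4]), array([561.1, 185.8]), array([629.7,  94.6])]
scene 306.0 138.9 [ 6.4 15.9] [array([483.1, 385.3]), array([513.3, 341.4]), array([586.6, 235. ])]
```

Emit:
send_rows([
  [[0.0097,0.0355,-0.003,0,0,0.0466,1],[0.0097,0.0355,-0.003,0,0,0.0466,1],[0.0097,0.0355,-0.003,0,0,0.0466,1],[0.0097,0.0355,-0.003,0,0,0.0466,1],[0.0097,0.0355,-0.003,0,0,0.0466,1],[0.0097,0.0355,-0.003,-0.0031,-0.0419,0,1],[0.0097,0.0355,-0.003,-0.0031,-0.0419,0,1],[0.0097,0.0355,-0.003,-0.0031,-0.0419,0,1],[0.0097,0.0355,-0.003,-0.0031,-0.0419,0,1],[0.0097,0.0355,-0.003,-0.0031,-0.0419,0,1]],
])

```text
clock: 49.3
eef_pos: [590.6, 27.6, 189.8]
tcp_rot: [3.142, 0.213, 3.067]
contact_force: [0.4, 0.2, 0.0]
opening: 1.002
grasp_force: 0.0
```

Emit:
send_rows([
  [[0.0097,0.0355,-0.003,0,0,0,1],[0.0097,0.0355,-0.003,0,0,0,1],[0,0,0,0,0,0,1],[0,0,0,0,0,0,1]],
])

```text
clock: 49.7
eef_pos: [609.7, 97.8, 183.6]
tcp_rot: [-3.141, 0.21, 3.069]
contact_force: [0.7, -0.6, 0.5]
opening: 0.999
grasp_force: 0.0
```

```bash
python3 - <<'E'
from h import *
q=sense();print(q['eef_pos'],q['tcp_rot'])
E
```

```text
[609.6641209   97.80830428 183.59477494] [-3.14074762  0.21022273  3.06885213]
```

Emit:
send_rows([
  [[0.0078,-0.0004,-0.036,0,0,0,1],[0.006,0,-0.028,0,0,0,1],[0.0028,0,-0.0125,0,0,0,1],[0.001,0,-0.005,0,0,0,1],[0,0,0,0,0,0,1],[0,0,0,0,0,0,0.6],[0,0,0,0,0,0,-1],[0,0,0,0,0,0,-1],[0,0,0,0,0,0,-1],[0,0,0,0,0,0,-1]],
])

```text
clock: 50.7
eef_pos: [628.2, 96.9, 103.5]
tcp_rot: [3.142, 0.213, 3.067]
contact_force: [0.5, -0.3, 2.2]
opening: 0.677
grasp_force: 42.4
```

Emit:
send_rows([
  [[0,0,0,0,0,0,-1],[0,0,0,0,0,0,-1],[-0.002,0,0.01,0,0,0,-1],[-0.005,0,0.025,0,0,0,-1],[-0.008,0,0.04,0,0,0,-1],[0,0,0,0,0,0,-1],[0,0,0,0,0,0,-1]],
])

```text
clock: 51.4
eef_pos: [612.8, 96.9, 179.1]
tcp_rot: [3.141, 0.213, 3.067]
contact_force: [0.4, 1.0, -0.5]
opening: 0.68
grasp_force: 42.9
```

Emit:
send_rows([
  [[-0.0122,0.0301,-0.0035,0.0026,0.0355,0,-1],[-0.0122,0.0301,-0.0035,0.0026,0.0355,0,-1],[-0.0122,0.0301,-0.0035,0.0026,0.0355,0,-1],[-0.0122,0.0301,-0.0035,0.0026,0.0355,0,-1],[-0.0122,0.0301,-0.0035,0.0026,0.0355,0,-1],[-0.0122,0.0301,-0.0035,0.0026,0.0355,0,-1],[-0.0122,0.0301,-0.0035,0,0,0,-1],[-0.0122,0.0301,-0.0035,0,0,0,-1],[0,0,0,0,0,0,-1],[0,0,0,0,0,0,-1]],
])

```text
clock: 52.4
eef_pos: [514.1, 337.5, 148.4]
tcp_rot: [-3.139, -0.004, 3.069]
contact_force: [0.3, 0.5, -0.1]
opening: 0.677
grasp_force: 42.9
```

Emit:
send_rows([
  [[0,0,-0.04,0,0,0,-1],[0,0,-0.025,0,0,0,-1],[0,0,-0.01,0,0,0,-1],[0,0,0,0,0,0,-1],[0,0,0,0,0,0,-1]],
])

```text
clock: 52.9
eef_pos: [515.8, 337.3, 75.6]
tcp_rot: [-3.141, -0.002, 3.066]
contact_force: [0.2, 0.6, 0.3]
opening: 0.679
grasp_force: 42.9
```

```bash
python3 - <<'E'
from h import *
q=sense();print(q['eef_pos'],q['tcp_rot'],q['contact_force'])
s=grab_frame('scene');tan(s,'scene',(40,55,70))
E
```

```text
[515.82332267 337.29181099  75.59144238] [-3.14126142e+00 -1.62100431e-03  3.06616182e+00] [0.15000185 0.58267056 0.28664938]
```

Emit:
send_rows([
  [[0,0,-0.008,0,0,0,-1],[0,0,-0.005,0,0,0,-1],[0,0,-0.001,0,0,0,-1],[0,0,0,0,0,0,-1]],
])

```text
clock: 53.35
eef_pos: [514.9, 337.5, 60.7]
tcp_rot: [-3.141, -0.003, 3.067]
contact_force: [0.0, 0.2, 1.1]
opening: 0.681
grasp_force: 42.9
```

Emit:
send_rows([
  [[0,0,-0.001,0,0,0,-1],[0,0,0,0,0,0,-1]],
])

```text
clock: 53.55
eef_pos: [515.2, 337.6, 59.9]
tcp_rot: [-3.141, -0.002, 3.067]
contact_force: [-0.1, -0.1, -0.8]
opening: 0.678
grasp_force: 42.9
```

Emit:
send_rows([
  [[0,0,-0.001,0,0,0,-1],[0,0,0,0,0,0,-1]],
])

```text
clock: 53.75
eef_pos: [515.2, 337.7, 59.8]
tcp_rot: [-3.141, -0.002, 3.067]
contact_force: [-2.5, -0.1, 7.9]
opening: 0.674
grasp_force: 43.7
```

Emit:
send_rows([
  [[0,0,-0.0005,0,0,0,-1],[0,0,0,0,0,0,-1]],
])

```text
clock: 53.95
eef_pos: [515.2, 337.6, 59.7]
tcp_rot: [-3.141, -0.002, 3.067]
contact_force: [-3.9, -2.7, 13.0]
opening: 0.678
grasp_force: 44.2
```

Contact made. Release, rise, move clear and look.

Emit:
send_rows([
  [[0,0,0.0012,0,0,0,-1],[0,0,0,0,0,0,0.6],[0,0,0,0,0,0,1],[0,0,0,0,0,0,1],[0,0,0,0,0,0,1],[0,0,0.02,0,0,0,1],[0,0,0.04,0,0,0,1],[0,0,0.045,0,0,0,1],[0,0,0.045,0,0,0,1]],
])

```text
clock: 54.85
eef_pos: [514.7, 337.3, 210.8]
tcp_rot: [-3.14, -0.003, 3.067]
contact_force: [0.4, 0.3, -0.8]
opening: 0.997
grasp_force: 0.0
```

Emit:
send_rows([
  [[-0.005,-0.04,0.005,0,0,0,1],[-0.005,-0.04,0.005,0,0,0,1],[-0.005,-0.04,0.005,0,0,0,1],[-0.005,-0.04,0.005,0,0,0,1],[-0.005,-0.04,0.005,0,0,0,1],[-0.005,-0.04,0.005,0,0,0,1],[0,0,0,0,0,0,1],[0,0,0,0,0,0,1]],
])

```text
clock: 55.65
eef_pos: [485.2, 97.0, 239.8]
tcp_rot: [-3.141, -0.002, 3.065]
contact_force: [0.4, -0.4, -1.0]
opening: 1.001
grasp_force: 0.0
```

```bash
python3 - <<'E'
from h import *
q=sense();print(q['eef_pos'],q['contact_force'])
t=grab_frame('top');s=grab_frame('scene');tan(t,'top',(40,55));tan(s,'scene',(40,55))
z=lambda f,x,y,w,h,k:cv2.resize(f['img'][y:y+h,x:x+w],None,fx=k,fy=k,interpolation=cv2.INTER_CUBIC)
save('fin',np.vstack([np.hstack([z(t,105,215,60,45,6),z(s,280,115,60,45,6)]),np.hstack([z(t,335,215,60,55,6),z(s,110,180,60,55,6)])]))
E
```

```text
[485.23990394  96.97993766 239.83090864] [ 0.4366046  -0.41244727 -0.97822937]
top 122.6 239.0 [ 7.  18.6] [array([514.6, 357.5]), array([513.4, 352.4])]
top 148.3 167.2 [18.  19.4] [array([734.5, 293.5]), array([730.6, 289.2])]
scene 305.7 134.7 [ 6.8 16.9] [array([492.7, 368.2]), array([511.3, 341.2])]
```

View pics/fin.png

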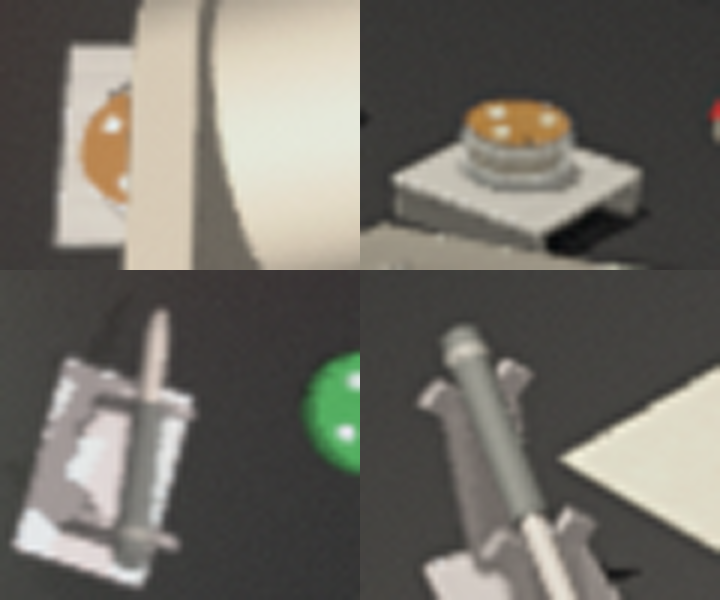

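The stack is straight on the stand (scene px 518,140 in the mosaic): the two dish centres are about 2 mm apart and a few mm from the stand centre. The pen lies in both notches with its tip at the low end.

```bash
python3 -c "
from rig import sign_off
print(sign_off())"
```

```text
the job is handed in; nothing more can be done
None
```

The job is handed in, though the hand-in returned no verdict: dish2 and dish3 (dish1 was absent) were counted in order and stacked on the stand, and the pen is back in both notches of its rest.

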